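# Restock the reagent carrier and the control vials at the chemistry analyser

### The job

Make the analyser's trays ready for the next run: put the used-up bottle without a cap, which still stands in the reagent carrier, into the discard tub, then stand the fresh large bottle in the large bay that this frees and the fresh small bottle in the carrier's small bay, and stand the two glass control vials in the vial tray, one in each compartment. Keep the fresh bottles and the vials upright all the way and set them down, seated on the floor of their places, without dropping them. Do not disturb the rack of sample tubes.

Things in the scene. Friction and masses are not known exactly. Their poses are not given: they have to be found in the camera images.
- large_bottle: Fresh large reagent bottle, loose, upright on the bench: white plastic, rectangular body 36 mm (its x) by 62 mm (its y) by 62 mm tall, white ribbed screw cap 28 mm across on top, 80 mm tall in all, about 0.11 kg. Origin: centre of its underside, z up. Grip it across the 36 mm. A half turn about z makes no difference.
- small_bottle: Fresh small reagent bottle, loose, standing on the bench: white plastic, rectangular body 24 mm (its x) by 42 mm (its y) by 48 mm tall, shoulder and a white screw cap 20 mm across; 65 mm tall in all, about 0.04 kg. Origin: centre of its underside, z up. Grip it across the 24 mm. A half turn about z makes no difference.
- vial_1: One of two identical control vials (interchangeable), loose, standing on the bench: round amber glass 26 mm in diameter, straight-sided up to 38 mm, then narrowing to a crimped aluminium cap 20 mm across with a grey rubber centre; 54 mm tall, about 0.03 kg. Origin: centre of its underside, z up.
- vial_2: The other control vial, the same as vial_1 in every way.
- empty_bottle: Used-up large bottle: white body as the fresh large one (36 mm x by 62 mm y by 62 mm tall) but no cap: an open round neck 23 mm across shows on top; 77 mm tall in all, about 0.025 kg. At the start it stands in the large bay of the reagent carrier, turned like the carrier to within 0.05 rad. Origin: centre of its underside, z up.
- reagent_carrier: Narrow dark grey tray, fixed, 58 mm (its x) by 148 (its y), a flat 20 mm grip tab at its -y end. Two open bays in a row along y: large bay, by the tab, inside 50 (x) by 78 (y), centred at x 0, y -31; small bay, inside 42 by 58, centred at x 0, y +41. Bay floors 4 mm, wall tops 20 mm above the bench. A bottle's long side (its y) goes along the tray's y. Origin: centre of its underside, z up.
- vial_tray: Low white tray, fixed, 52 mm (its x) by 122 (its y), with two compartments, each inside 44 (x) by 54 (y), centred at x 0, y -30 and y +30, a light grey spot on the floor of each. Floor 3 mm, wall tops 14 mm above the bench; walls 4 mm thick, 6 between the two. Origin: centre of its underside, z up.
- discard_tub: Discard tub, fixed: an open-topped mid-grey rectangular tub, 140 mm (its x) by 170 mm (its y), 75 mm tall, walls 4 mm (a rim 4 mm proud outside at the top), floor 4 mm. Empty. Origin: centre of its underside, on the bench, z up.
- sample_rack: Rack of fifteen purple-capped sample tubes, loose, standing on the bench off to the right: white, 76 mm (its x) by 128 mm (its y), 87 mm tall to the caps, 0.55 kg. Not to be disturbed. Origin: centre of its underside.
There are look-alikes about, which are no part of the job. What is meant by the reagent_carrier is not pink, and is the smaller of those in its own colour.

How it is judged (in metres and radians):
At the end, for the whole second after the job is handed in: Empty bottle in the tub; large and small bottle each on the floor of its own bay and one vial on the floor of each compartment (within 13 mm of centre, vials 18 mm lengthwise; less than 5 mm off the floor; within 0.1 rad of upright); all released and at rest (x of empty_bottle in the frame of discard_tub between -0.066 and 0.066 m and y of empty_bottle in the frame of discard_tub between -0.081 and 0.081 m and z of empty_bottle in the frame of discard_tub between -0.002 and 0.055 m and x of large_bottle in the frame of reagent_carrier between -0.013 and 0.013 m and y of large_bottle in the frame of reagent_carrier between -0.044 and -0.018 m and z of large_bottle in the frame of reagent_carrier between 0 and 0.009 m and angle between each of large_bottle, small_bottle's own z axis and vertical below 0.1 rad and x of small_bottle in the frame of reagent_carrier between -0.013 and 0.013 m and y of small_bottle in the frame of reagent_carrier between 0.028 and 0.054 m and z of small_bottle in the frame of reagent_carrier between 0 and 0.009 m and (((x of vial_1 in the frame of vial_tray between -0.013 and 0.013 m and y of vial_1 in the frame of vial_tray between 0.012 and 0.048 m and z of vial_1 in the frame of vial_tray between -0.001 and 0.008 m and angle between vial_1's own z axis and vertical below 0.1 rad) and (x of vial_2 in the frame of vial_tray between -0.013 and 0.013 m and y of vial_2 in the frame of vial_tray between -0.048 and -0.012 m and z of vial_2 in the frame of vial_tray between -0.001 and 0.008 m and angle between vial_2's own z axis and vertical below 0.1 rad)) or ((x of vial_1 in the frame of vial_tray between -0.013 and 0.013 m and y of vial_1 in the frame of vial_tray between -0.048 and -0.012 m and z of vial_1 in the frame of vial_tray between -0.001 and 0.008 m and angle between vial_1's own z axis and vertical below 0.1 rad) and (x of vial_2 in the frame of vial_tray between -0.013 and 0.013 m and y of vial_2 in the frame of vial_tray between 0.012 and 0.048 m and z of vial_2 in the frame of vial_tray between -0.001 and 0.008 m and angle between vial_2's own z axis and vertical below 0.1 rad))) and linear speed of each of large_bottle, small_bottle, vial_1, vial_2, empty_bottle below 0.02 m/s and angular speed of each of large_bottle, small_bottle, vial_1, vial_2, empty_bottle below 0.3 rad/s); the robot touches nothing.
It fails at once if a fresh bottle or a control vial is tipped over (more than about 50 degrees from upright) (angle between any of large_bottle, small_bottle, vial_1, vial_2's own z axis and vertical above 0.9 rad).
It fails at once if a fresh bottle or a control vial is dropped: it falls free of the fingers faster than 0.7 m/s (some 25 mm) ((contact force between large_bottle and the fingers below 0.05 N and linear speed of large_bottle above 0.7 m/s) or (contact force between small_bottle and the fingers below 0.05 N and linear speed of small_bottle above 0.7 m/s) or (contact force between vial_1 and the fingers below 0.05 N and linear speed of vial_1 above 0.7 m/s) or (contact force between vial_2 and the fingers below 0.05 N and linear speed of vial_2 above 0.7 m/s)).
It fails at once if the rack of sample tubes is pushed more than 20 mm or tipped (distance of sample_rack from where it was at the start of the episode above 0.02 m or angle between sample_rack's own z axis and vertical above 0.15 rad).
It also fails if it takes over 120 s, if anything falls off the work surface, if the arm or the gripper's body presses on something with over 40 N, if the wrist force passes 120 N, or if a joint passes its speed limit or range.

### The arm

A 6-joint arm with a two-finger parallel gripper is mounted at the origin on the work surface. World frame = base frame: x ahead of the robot, y to its left, z up, the work surface at z = 0. Lengths are in mm, angles in degrees, forces in N, time in s.
With the tool pointing down it reaches from about 350 to 850 mm from the base axis. Payload 8.1 kg.
Tool frame: the origin (TCP) lies midway between the tips of the shut fingers; the grasp point (between the pads) lies 19 mm behind it; z points along the fingers, y is the line along which they close (so a half turn about z gives the same grasp; the last joint's range is limited). The gripper opens to 85 mm and grips with 20 to 120 N. Pads are 22 mm wide; open, the fingers measure 114 mm over their backs; the gripper's body (76 mm by 85 mm) begins 54 mm behind the grasp point. The pads swing forward as they close: fully open they stand 13 mm farther back than shut.
Start: joints at [66.268, 7.471, 85.268, -0, 87.261, -4.893], TCP at [193.723, 567.87, 197.992] pointing down, gripper open.
Joint ranges: [-169.43, 169.43], [-51.17, 129.36], [1.28, 143.12], [-76.62, 256.62], [0, 156.53], [-152.29, 152.29]. Speed limits (degrees/s): [136.94, 136.94, 159.86, 180, 180, 180].

### API

Orientations are given as [roll, pitch, yaw] about the fixed x, y, z axes, in that order (R = Rz(yaw) Ry(pitch) Rx(roll)).
In Python, from bench import r gives the robot as it stands.
- The arm moves only by the tool apply_moves, never from a script. Its argument "steps" is a list of rows, each a list of 7 numbers: the opening, from -1 (shut) to 1 (fully open), then the shift along the tool's x, y, z in mm, then the turn, a rotation vector about the tool's x, y, z in units of 5 degrees (1.0 is 5 degrees). A call has exactly 8 rows; each row shifts and turns the commanded pose from where the row before left it, along the tool's axes as they then stand; what a row does not reach is not made up. A row lasts 1/10 s, in which the tool goes at most 50 mm and 8.59 degrees, less where a joint would pass 70% of its speed; a pose out of reach is approached as far as the arm can. A call is refused whole if a number of a shift passes 50 or a number of a turn 1, either way. A call with a gripper value outside its range is refused whole. The fingers move at their own pace and stop on an object; "squeeze" is the grip in N (left out, the last holds). Time passes only in rows, so rows that do not move let the fingers close, or fill a call up. It gives the time, the measured TCP pose, the force, the opening and the grip force at its end, in the units of the state.
- r.sense(): the state, without advancing time (a new reading comes with each control period).
- r.snapshot(name): name is "side" or "top"; returns a dict with "color" (480x640x3 uint8, blue, green, red), "depth" (480x640 float32, mm along the optical axis (not along the pixel's ray), 0 where there is no reading), "mtx" (3x3 intrinsics, pixels), "T" (4x4, takes a point from camera to world coordinates). Camera axes: x right, y down, z forward; pixel columns grow to the right and rows downward; lengths in mm; the calibration is good to about 2 mm. A picture is of the moment at which its call begins.
- r.hand_in(): hands the job in; it is judged then, once.
The state is a dict: "time": time; "joint_pos": joint angles; "qd": joint speeds; "joint_efforts": joint torques, N m; "tool_pos": TCP position; "tcp_rot": TCP orientation; "ft_force": force on the tool from outside, world axes, zero at the start; "wrist_torque": the same for the moment, N m; "finger_gap": finger opening in mm; "grip_force": force on a finger pad.
Only numpy, scipy, OpenCV 4.12 (cv2) and the standard library are available. Lean on these libraries where they do the work, as an engineer would, in place of code of your own. Each camera call takes 0.05 s, during which the arm holds its last target. There are 200 camera calls.

## Working session

There is one attempt and no reset: what is moved stays moved. The work goes in short steps, Python scripts to look and compute and a tool call to move; the robot and the scene stay as the last step left them, time stands still between calls to the robot, and variables do not carry over. Pictures are saved under pics/ and viewed, at most 14 in all, crops included, and the job is handed in when it is done.

Besides the shell and the picture viewer there is one more tool, called after ">>>" in YAML: its name, and indented under it one key for each argument. apply_moves: Moves the arm, as the interface text tells. Its arguments: {"type":"object","properties":{"steps":{"type":"array"},"squeeze":{"type":"number"}},"required":["steps"]}

```bash
ls; mkdir -p pics; python3 - <<'E'
from bench import r
import cv2,numpy as np
s=r.sense();print(s)
for n in("top","side"):
    d=r.snapshot(n);cv2.imwrite(f"pics/{n}0.png",d["color"]);np.savez(f"pics/{n}0.npz",**d)
    print(n,d["mtx"],d["T"].round(3))
E
```

```text
pics
{'time': 0.0, 'joint_pos': array([ 6.62679036e+01,  7.51533952e+00,  8.53308713e+01,  1.53991713e-03,
        8.72597444e+01, -4.89335214e+00]), 'qd': array([ 0.01702713,  0.07006122, -0.04517879, -0.08678797,  0.00300364,
        0.00533691]), 'joint_efforts': array([ 1.81985306e-03, -5.69394600e+01, -5.00562465e+01,  1.23264849e-04,
        1.45119932e-02, -3.29285126e-05]), 'tool_pos': array([193.46835016, 567.30719957, 196.92680205]), 'tcp_rot': array([-1.79894562e+02, -1.05705209e-02,  1.61161171e+02]), 'ft_force': array([ 0.50726632, -0.1387245 ,  0.07143232]), 'wrist_torque': array([ 0.06538584, -0.01303642, -0.01907591]), 'grip_force': 0.0, 'finger_gap': 85.50266163701654}
top [[605.5997052    0.         326.07731404]
 [  0.         605.5997052  234.44412913]
 [  0.           0.           1.        ]] [[ 2.800000e-02 -9.960000e-01  7.900000e-02  2.848110e+02]
 [-1.000000e+00 -2.800000e-02  8.000000e-03  1.005870e+02]
 [-6.000000e-03 -8.000000e-02 -9.970000e-01  1.739311e+03]
 [ 0.000000e+00  0.000000e+00  0.000000e+00  1.000000e+00]]
side [[603.82119619   0.         316.5858489 ]
 [  0.         603.82119619 236.87099355]
 [  0.           0.           1.        ]] [[ 7.41000e-01 -3.64000e-01  5.64000e-01 -6.09070e+02]
 [-6.71000e-01 -3.80000e-01  6.36000e-01 -1.05998e+03]
 [-1.70000e-02 -8.50000e-01 -5.26000e-01  1.02173e+03]
 [ 0.00000e+00  0.00000e+00  0.00000e+00  1.00000e+00]]
```

View pics/top0.png

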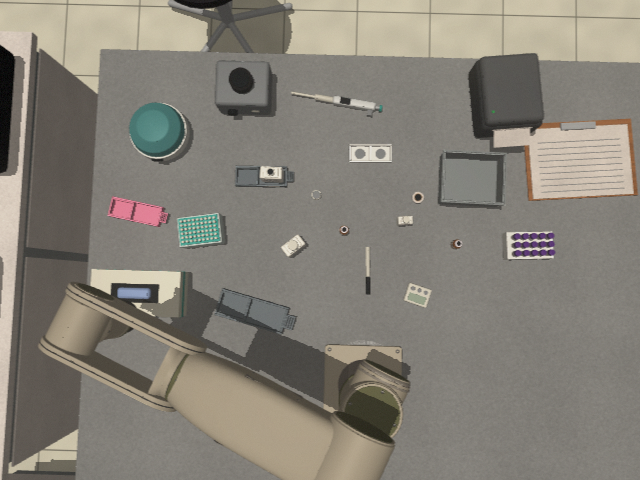

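View pics/side0.png

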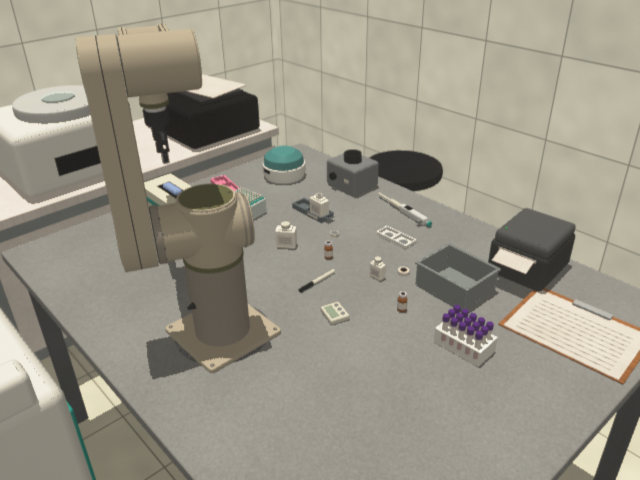

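The top view shows three tray candidates:
- A dark tray at (262,176) holding a white bottle.
- A larger dark tray at (256,308).
- A pink tray at (137,211).

The tray at (262,176) fits: it is not pink and is the smaller of the two dark ones. The large bottle is at (293,245), the small bottle at (405,221), and the vials at (344,230) and (457,243). The vial tray is at (370,153), the tub at (472,180) and the rack at (530,245). The side view agrees, with a flat ring near (404,271). I'll confirm this in enlarged crops.

```bash
python3 - <<'E'
import cv2,numpy as np
t=cv2.imread("pics/top0.png");s=cv2.imread("pics/side0.png")
cv2.imwrite("pics/tc.png",cv2.resize(t[135:335,215:481],None,fx=3,fy=3,interpolation=cv2.INTER_CUBIC))
cv2.imwrite("pics/sc.png",cv2.resize(s[180:320,260:510],None,fx=3.2,fy=3.2,interpolation=cv2.INTER_CUBIC))
for n in("top","side"):
    d=np.load(f"pics/{n}0.npz");Z=d["depth"];K=d["mtx"];T=d["T"]
    v,u=np.mgrid[:480,:640];P=np.stack([(u-K[0,2])/K[0,0]*Z,(v-K[1,2])/K[1,1]*Z,Z,np.ones_like(Z)],-1)@T.T
    def q(a,b):print(n,(a,b),P[b,a,:3].round(1))
    pts=[(262,176),(271,172),(245,176),(256,308),(137,211),(293,245),(405,221),(344,230),(457,243),(418,197),(360,153),(472,180),(518,238),(400,280)] if n=="top" else [(319,212),(285,240),(377,268),(328,243),(402,297),(404,271),(300,330)]
    for p in pts:q(*p)
E
```

```text
top (262, 176) [576.6 297.2  67.5]
top (271, 172) [587.  271.6  76.3]
top (245, 176) [ 5.871e+02  3.546e+02 -3.000e-01]
top (256, 308) [207.5 307.4   8.1]
top (137, 211) [475.4 661.3   6.4]
top (293, 245) [385.7 204.   73.1]
top (405, 221) [ 461.7 -104.3   64.2]
top (344, 230) [432.9  64.1  52.8]
top (457, 243) [ 405.3 -251.8   51.8]
top (418, 197) [ 537.8 -147.1    9.8]
top (360, 153) [664.1  22.2  -1.4]
top (472, 180) [ 592.5 -303.1    4. ]
top (518, 238) [ 420.7 -409.2   91.7]
top (400, 280) [ 298.4 -101.7   -6.8]
side (319, 212) [570.7 256.   26. ]
side (285, 240) [377.  201.1  23.8]
side (377, 268) [ 456.7 -114.6   38.1]
side (328, 243) [427.9  58.8  55.6]
side (402, 297) [ 394.1 -261.7   49.3]
side (404, 271) [ 534.3 -150.6    8.6]
side (300, 330) [ 148.8 -133.5    0.7]
```

View pics/tc.png

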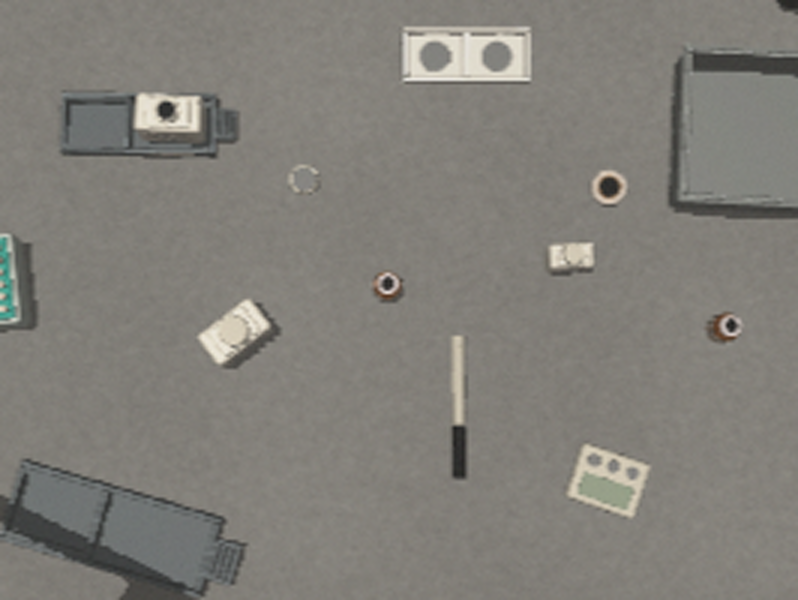

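View pics/sc.png

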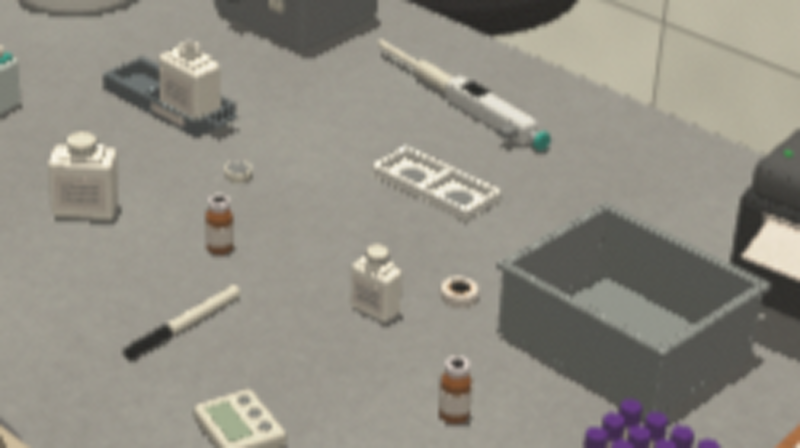

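The crops confirm the carrier: the tray at top (262,176) has an uncapped bottle in its tab-end bay, the tab points right (world -y), and its empty small bay is on the left. The larger dark tray at (256,308) and the pink one are look-alikes. The ring at (418,197) is a flat decoy only about 10 mm high. Next I'll measure from both views.

```bash
cat > h.py <<'E'
import cv2,numpy as np
def cloud(d):
    Z=d["depth"];K=d["mtx"];v,u=np.mgrid[:480,:640]
    return (np.stack([(u-K[0,2])/K[0,0]*Z,(v-K[1,2])/K[1,1]*Z,Z,np.ones_like(Z)],-1)@d["T"].T)[...,:3]
def ray(d,p):
    w=d["T"][:3,:3]@np.linalg.inv(d["mtx"])@np.array([p[0],p[1],1.]);return d["T"][:3,3],w
def onz(d,p,z):
    o,w=ray(d,p);return o+w*(z-o[2])/w[2]
def tri(d1,p1,d2,p2):
    o1,a=ray(d1,p1);o2,b=ray(d2,p2)
    s=np.linalg.lstsq(np.stack([a,-b],1),o2-o1,rcond=None)[0]
    q1,q2=o1+a*s[0],o2+b*s[1];return (q1+q2)/2,np.linalg.norm(q1-q2)
def proj(d,X):
    c=np.linalg.inv(d["T"])@np.append(X,1);p=d["mtx"]@c[:3];return p[:2]/p[2]
def rect(m,d,z):
    """minAreaRect of a mask's pixels, cast on plane z: centre, long,short, yaw of long side (deg)"""
    c=max(cv2.findContours(m.astype(np.uint8),0,cv2.CHAIN_APPROX_NONE)[0],key=cv2.contourArea).reshape(-1,2)
    W=np.array([onz(d,p,z)[:2] for p in c],np.float32)
    (x,y),(a,b),t=cv2.minAreaRect(W)
    if a<b:a,b,t=b,a,t+90
    return np.round([x,y,a,b,(t+90)%180-90],1)
E
cat > m.py <<'E'
import sys;from h import *
t=dict(np.load("pics/top0.npz"));s=dict(np.load("pics/side0.npz"))
P=cloud(t);S=cloud(s)
g=lambda d:cv2.cvtColor(d["color"],cv2.COLOR_BGR2HSV)
def near(P,x,y,R):return np.hypot(P[...,0]-x,P[...,1]-y)<R
print("bench z",np.median(P[270:300,420:450,2]),P[270:300,420:450,2].std(),np.median(S[320:340,290:310,2]))
for n,x,y,H,body in(("empty",580,272,81,66),("large",386,203,80,62),("small",462,-105,65,48),("v1",432,64,54,0),("v2",405,-252,54,0)):
    mt=near(P,x,y,48 if body else 22)&(P[...,2]>(body or H)-14)
    mc=near(P,x,y,48 if body else 22)&(P[...,2]>H-8)
    ms=near(S,x,y,48 if body else 22)&(S[...,2]>H-8)
    ct=np.argwhere(mc).mean(0)[::-1];cs=np.argwhere(ms).mean(0)[::-1]
    X,e=tri(t,ct,s,cs)
    print(n,"body rect",rect(mt,t,body or H),"bodyz",np.median(P[mt][:,2]).round(1),"cap",ct.round(1),onz(t,ct,H)[:2].round(1),"side",cs.round(1),onz(s,cs,H)[:2].round(1),"tri",X.round(1),"gap",e.round(1),"n",mc.sum(),ms.sum())
V=g(t)[...,2]
m=(V>175);m2=np.zeros_like(m);m2[140:168,340:400]=m[140:168,340:400]
print("vtray",rect(m2,t,14),"z",np.median(P[m2][:,2]))
B=t["color"].astype(int);
b=np.zeros((480,640),bool);b[155:200,225:300]=1
dk=b&((V<100)|(P[...,2]>12));print("carrier",rect(dk,t,20),"bench V",np.median(V[200:220,340:380]),"zwall",np.percentile(P[dk][:,2],[10,50]))
b[:]=0;b[145:215,430:510]=1
m=b&(P[...,2]>45);print("tub",rect(m,t,75),np.median(P[m][:,2]))
m=(P[...,2]>70)&near(P,410,-410,90);print("rack",rect(m,t,87))
E
python3 m.py
```

```text
bench z -0.9877710418114702 115.87578482915076 0.38041657574700594
empty body rect [587.4 272.6  61.7  36.8 -88.4] bodyz 66.8 cap [270.9 171.7] [587.  271.4] side [318.5 195.5] [579.5 267. ] tri [586.7 272.8  76.3] gap 3.0 n 61 35
large body rect [385.6 204.5  61.5  36.6 -50.4] bodyz 63.3 cap [292.5 244.8] [385.8 205. ] side [284.9 223.8] [381.3 202.9] tri [385.1 205.9  77.2] gap 2.2 n 81 51
small body rect [ 466.2 -107.6   42.1   22.6  -88.4] bodyz 51.5 cap [406. 219.] [ 467.3 -106.8] side [377.3 258.9] [ 461.3 -110.1] tri [ 466.9 -106.6   60.9] gap 2.3 n 45 41
v1 body rect [435.6  64.2  23.   18.7  80.2] bodyz 51.8 cap [344.2 229.1] [435.4  63.8] side [328. 243.] [429.5  60.5] tri [434.8  64.5  50. ] gap 2.5 n 39 30
v2 body rect [ 403.9 -255.5   19.5   19.5    1.6] bodyz 50.3 cap [458.5 242.9] [ 405.6 -255.5] side [402.5 293.9] [ 400.3 -257.5] tri [ 404.9 -255.4   50.7] gap 2.4 n 40 44
vtray [663.   -6.  121.5  49.8 -88.5] z 3.60885075360477
carrier [583.6 296.9 166.4  61.  -88.4] bench V 130.0 zwall [ 2.53695926 20.90783161]
tub [ 588.9 -291.1  183.4  152.1   89.1] 71.62867875360712
rack [ 427.8 -452.9   62.9   16.4  -88.4]
```

```bash
cat >> h.py <<'E'
def go(r,x,y,z,yaw,N=8,start=None):
    """equal rows (tool axes) taking the arm to x,y,z,yaw in N rows"""
    s=r.sense();p=np.array(s["tool_pos"] if start is None else start[:3]);y0=s["tcp_rot"][2] if start is None else start[3]
    d=(yaw-y0+180)%360-180;M=np.zeros((2,2))
    for k in range(N):
        a=np.radians(y0+k*d/N);M+=[[np.cos(a),np.sin(a)],[np.sin(a),-np.cos(a)]]
    v=np.linalg.solve(M,np.array([x,y])-p[:2])
    print(f"N={N} row shift {v[0]:.2f} {v[1]:.2f} {(p[2]-z)/N:.2f} turn z {-d/N/5:.3f}  (totals {v*N} dz {p[2]-z:.1f}) from",p.round(1),round(y0,1),"tilt",np.round(s["tcp_rot"][:2],2) if start is None else "")
E
python3 -c "
from h import *;from bench import r
go(r,587.2,272.2,150,91.6,16)"
```

```text
N=16 row shift -31.66 8.24 2.94 turn z 0.870  (totals [-506.62769992  131.8393545 ] dz 47.0) from [193.5 567.4 197. ] 161.2 tilt [-1.799e+02 -1.000e-02]
```

>>> apply_moves:
  steps:
    - [1,-31.7,8.2,2.9,0,0,0.87]
    - [1,-31.7,8.2,2.9,0,0,0.87]
    - [1,-31.7,8.2,2.9,0,0,0.87]
    - [1,-31.7,8.2,2.9,0,0,0.87]
    - [1,-31.7,8.2,2.9,0,0,0.87]
    - [1,-31.7,8.2,2.9,0,0,0.87]
    - [1,-31.7,8.2,2.9,0,0,0.87]
    - [1,-31.7,8.2,2.9,0,0,0.87]
  squeeze: 30

```text
time: 0.9
tool_pos: [437.7, 480.6, 173.9]
tcp_rot: [-179.9, 0.0, 126.2]
ft_force: [1.0, 0.9, -0.5]
finger_gap: 85.6
grip_force: 0.0
```

>>> apply_moves:
  steps:
    - [1,-31.7,8.2,2.9,0,0,0.87]
    - [1,-31.7,8.2,2.9,0,0,0.87]
    - [1,-31.7,8.2,2.9,0,0,0.87]
    - [1,-31.7,8.2,2.9,0,0,0.87]
    - [1,-31.7,8.2,2.9,0,0,0.87]
    - [1,-31.7,8.2,2.9,0,0,0.87]
    - [1,-31.7,8.2,2.9,0,0,0.87]
    - [1,-31.7,8.2,2.9,0,0,0.87]

```text
time: 1.7
tool_pos: [587.4, 270.4, 150.7]
tcp_rot: [-179.9, 0.0, 91.4]
ft_force: [1.2, 0.3, 0.6]
finger_gap: 85.1
grip_force: 0.0
```

```bash
python3 -c "
from h import *;from bench import r
go(r,587.2,272.2,28,91.6,8)"
```

```text
N=8 row shift 0.22 -0.02 15.34 turn z -0.006  (totals [ 1.77645255 -0.15602109] dz 122.7) from [587.4 270.4 150.7] 91.4 tilt [-1.7994e+02  2.0000e-02]
```

>>> apply_moves:
  steps:
    - [1,0.2,0,15.5,0,0,0]
    - [1,0.2,0,15.5,0,0,0]
    - [1,0.2,0,15.5,0,0,0]
    - [1,0.2,0,15.5,0,0,0]
    - [1,0.2,0,15.5,0,0,0]
    - [1,0.2,0,15.5,0,0,0]
    - [1,0.2,0,15.5,0,0,0]
    - [1,0.2,0,15.5,0,0,0]

```text
time: 2.5
tool_pos: [587.0, 273.6, 26.3]
tcp_rot: [-180.0, 0.0, 91.6]
ft_force: [-0.1, 0.1, -0.3]
finger_gap: 85.0
grip_force: 0.0
```

>>> apply_moves:
  steps:
    - [-0.4,0,0,0,0,0,0]
    - [-0.4,0,0,0,0,0,0]
    - [-0.4,0,0,0,0,0,0]
    - [-0.4,0,0,0,0,0,0]
    - [-0.4,0,0,0,0,0,0]
    - [-0.4,0,0,0,0,0,0]
    - [-0.4,0,0,0,0,0,0]
    - [-0.4,0,0,0,0,0,0]

```text
time: 3.3
tool_pos: [588.1, 273.8, 29.1]
tcp_rot: [179.9, -0.0, 91.6]
ft_force: [-1.5, -0.7, 6.2]
finger_gap: 34.7
grip_force: 30.2
```

>>> apply_moves:
  steps:
    - [-0.4,0,0,-10,0,0,0]
    - [-0.4,0,0,-20,0,0,0]
    - [-0.4,0,0,-20,0,0,0]
    - [-0.4,0,0,-20,0,0,0]
    - [-0.4,0,0,-20,0,0,0]
    - [-0.4,0,0,-20,0,0,0]
    - [-0.4,0,0,-20,0,0,0]
    - [-0.4,0,0,0,0,0,0]

```text
time: 4.1
tool_pos: [589.2, 274.2, 162.1]
tcp_rot: [179.7, -0.1, 91.6]
ft_force: [0.1, 1.2, 0.4]
finger_gap: 34.6
grip_force: 29.6
```

```bash
python3 -c "
from h import *;from bench import r
go(r,589,-291,155,91.6,16)
d=r.snapshot('side');cv2.imwrite('pics/s1.png',cv2.resize(d['color'][150:300,230:430],None,fx=3,fy=3))"
```

```text
N=16 row shift -35.31 -0.99 0.44 turn z -0.000  (totals [-565.00646324  -15.7791286 ] dz 7.1) from [589.2 274.2 162.1] 91.6 tilt [ 1.7965e+02 -1.2000e-01]
```

View pics/s1.png

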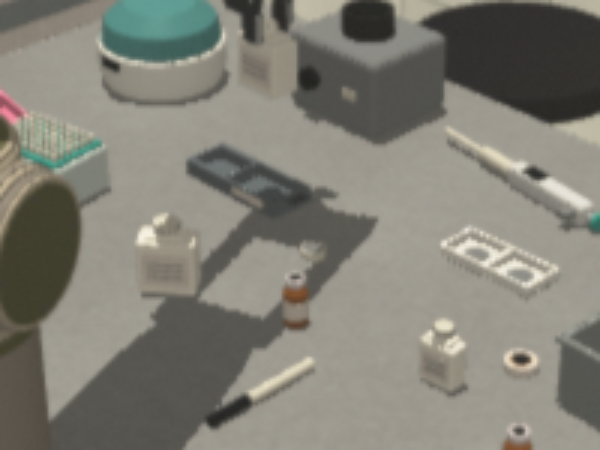

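>>> apply_moves:
  steps:
    - [-0.4,-35.3,-1,0,0,0,0]
    - [-0.4,-35.3,-1,0,0,0,0]
    - [-0.4,-35.3,-1,0,0,0,0]
    - [-0.4,-35.3,-1,0,0,0,0]
    - [-0.4,-35.3,-1,0,0,0,0]
    - [-0.4,-35.3,-1,0,0,0,0]
    - [-0.4,-35.3,-1,0,0,0,0]
    - [-0.4,-35.3,-1,0,0,0,0]

```text
time: 4.95
tool_pos: [585.7, -10.4, 155.8]
tcp_rot: [-179.9, -0.0, 91.6]
ft_force: [1.5, 0.2, -0.2]
finger_gap: 34.1
grip_force: 29.6
```

>>> apply_moves:
  steps:
    - [-0.4,-35.3,-1,0,0,0,0]
    - [-0.4,-35.3,-1,0,0,0,0]
    - [-0.4,-35.3,-1,0,0,0,0]
    - [-0.4,-35.3,-1,0,0,0,0]
    - [-0.4,-35.3,-1,0,0,0,0]
    - [-0.4,-35.3,-1,0,0,0,0]
    - [-0.4,-35.3,-1,0,0,0,0]
    - [-0.4,-35.3,-1,0,0,0,0]

```text
time: 5.75
tool_pos: [585.5, -292.6, 155.6]
tcp_rot: [-179.9, -0.1, 91.6]
ft_force: [0.5, -0.5, -0.6]
finger_gap: 34.6
grip_force: 29.6
```

```bash
python3 -c "
from h import *;from bench import r
go(r,589,-291,35,91.6,8)"
```

```text
N=8 row shift 0.18 0.44 15.07 turn z -0.001  (totals [1.46448399 3.55354969] dz 120.6) from [ 585.5 -292.6  155.6] 91.6 tilt [-1.7988e+02 -8.0000e-02]
```

The side crop shows the uncapped bottle held at about (262,70), upright in the fingers, with both carrier bays empty.

>>> apply_moves:
  steps:
    - [-0.4,0,0.4,15,0,0,0]
    - [-0.4,0,0.4,15,0,0,0]
    - [-0.4,0,0.4,15,0,0,0]
    - [-0.4,0,0.4,15,0,0,0]
    - [-0.4,0,0.4,15,0,0,0]
    - [-0.4,0,0.4,15,0,0,0]
    - [-0.4,0,0.4,15,0,0,0]
    - [-0.4,0,0.4,14,0,0,0]

```text
time: 6.55
tool_pos: [589.7, -291.2, 37.2]
tcp_rot: [-180.0, -0.0, 91.6]
ft_force: [-0.1, -0.4, 0.5]
finger_gap: 34.5
grip_force: 29.7
```

>>> apply_moves:
  steps:
    - [-0.4,0,0,0,0,0,0]
    - [0.2,0,0,0,0,0,0]
    - [0.2,0,0,0,0,0,0]
    - [0.2,0,0,0,0,0,0]
    - [0.2,0,0,0,0,0,0]
    - [0.2,0,0,0,0,0,0]
    - [0.2,0,0,-10,0,0,0]
    - [0.2,0,0,-20,0,0,0]

```text
time: 7.35
tool_pos: [588.3, -290.7, 67.4]
tcp_rot: [-179.8, -0.1, 91.6]
ft_force: [0.0, -0.4, 0.1]
finger_gap: 51.2
grip_force: 0.0
```

>>> apply_moves:
  steps:
    - [0.2,0,0,-20,0,0,0]
    - [0.2,0,0,-20,0,0,0]
    - [0.2,0,0,-20,0,0,0]
    - [0.2,0,0,-20,0,0,0]
    - [0.2,0,0,-20,0,0,0]
    - [0.2,0,0,0,0,0,0]
    - [0.2,0,0,0,0,0,0]
    - [0.2,0,0,0,0,0,0]

```text
time: 8.15
tool_pos: [589.1, -291.2, 167.3]
tcp_rot: [-179.9, -0.1, 91.6]
ft_force: [-0.2, 1.0, -0.2]
finger_gap: 51.5
grip_force: 0.0
```

```bash
cat > m2.py <<'E'
from h import *;from bench import r
for n in("top","side"):np.savez(f"pics/{n}1.npz",**r.snapshot(n))
t=dict(np.load("pics/top1.npz"));s=dict(np.load("pics/side1.npz"));P=cloud(t)
V=cv2.cvtColor(t["color"],cv2.COLOR_BGR2HSV)[...,2]
b=np.zeros((480,640),bool);b[158:195,228:297]=1
for th in(60,75,90,100):
    dk=b&(V<th)
    if dk.sum()>30:print("carrier V<",th,rect(dk,t,20))
dk=b&(P[...,2]>12);print("walls",rect(dk,t,20),np.median(P[dk][:,2]))
for a in(238,248,258,268,278):print(a,V[158:195,a])
print("row176",V[176,228:297])
print("tub pts",np.median(P[165:200,450:495,2]),P[165:200,450:495,2].max())
c=t["color"][140:240,215:345];d=t["color"][140:240,425:555]
cv2.imwrite("pics/t1.png",cv2.resize(np.hstack([c,d]),None,fx=3,fy=3,interpolation=cv2.INTER_CUBIC))
E
python3 m2.py
```

```text
carrier V< 60 [593.3 375.   20.5   2.9  -5.8]
carrier V< 75 [606.3 277.7  74.8  11.6 -87.9]
carrier V< 90 [586.6 295.6 163.8  49.4 -88.4]
carrier V< 100 [583.7 295.4 169.3  61.  -88.4]
walls [585.1 295.8 164.2  58.1 -88.4] 18.045652893865054
238 [124 123 126 125 122 121 117 103 120 107  65  59  85  87  86  84  84  82
  85 105 109 109 106 107 107 108 102  68  68 120 123 126 124 123 125 123
 122]
248 [127 123 126 128 125 125 122 107 116 106  78  78 107 107 106 106 105 106
 108 106 107 108 107 106 107 103  93  87  60 121 121 120 125 124 122 120
 119]
258 [126 129 125 126 127 121 125 121 107  62  77  74  74  72  76  73  72  70
  69  66  63  67  62  58  57  58  72 118  57 119 122 123 126 126 124 123
 125]
268 [127 128 126 123 123 127 124 123 131  51  64 106 108 107 108 107 108 108
 109 109 107 109 109 107 107 108  95 113  88  76 122 125 125 123 122 126
 122]
278 [122 122 128 128 129 126 125 125  99  72  57 108 107 108 109 106 108 109
 108 107 109 108 108 110 107 106  92 116 102 105 122 125 124 124 128 127
 126]
row176 [122 121 122 121 124 126 117 107  91  59  85 108 105 107 108 107 108 108
 107 107 108 107 107 107 106 107 107 108 106  91  69  84 108 107 108 108
 108 107 107 107 109 108 108 107 107 107 109 107 107 107 108 106 110 108
 107 109 103 101 101  75  84  91  71  80  73  81 100 125 126]
tub pts 266.5317804744957 1739.3105801110864
```

View pics/t1.png

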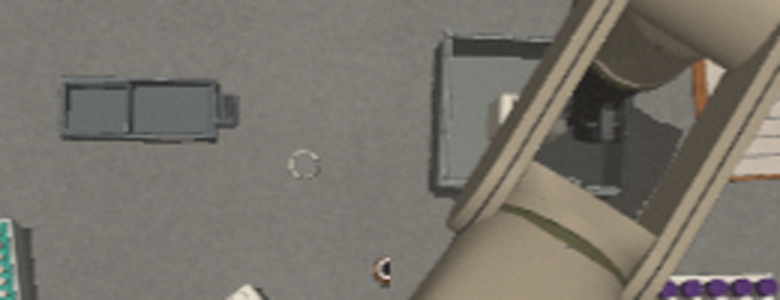

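The top crop shows an empty, unobstructed carrier; in crop pixels it spans (62..218, 78..140) with the tab on the right. The white bottle is inside the tub near (508,115), partly hidden by the arm.

```bash
python3 -c "
from h import *;from bench import r
t=dict(np.load('pics/top1.npz'))
for p in((234.5,175.2),(286.8,175.2),(260.7,175.2),(260.7,164.6),(260.7,185.6),(257.5,175.2),(259.5,175.2)):print(p,onz(t,p,20).round(1))
go(r,385.7,204.7,130,129.6,16)"
```

```text
(234.5, 175.2) [585.1 381.9  20. ]
(286.8, 175.2) [589.1 231.7  20. ]
(260.7, 175.2) [587.1 306.6  20. ]
(260.7, 164.6) [617.9 307.8  20. ]
(260.7, 185.6) [557.  305.5  20. ]
(257.5, 175.2) [586.8 315.8  20. ]
(259.5, 175.2) [587.  310.1  20. ]
N=16 row shift 34.06 -1.72 2.31 turn z -0.475  (totals [545.00289349 -27.59244689] dz 36.9) from [ 588.9 -291.   166.9] 91.6 tilt [-1.7988e+02 -8.0000e-02]
```

>>> apply_moves:
  steps:
    - [1,34,-1.7,2.3,0,0,-0.475]
    - [1,34,-1.7,2.3,0,0,-0.475]
    - [1,34,-1.7,2.3,0,0,-0.475]
    - [1,34,-1.7,2.3,0,0,-0.475]
    - [1,34,-1.7,2.3,0,0,-0.475]
    - [1,34,-1.7,2.3,0,0,-0.475]
    - [1,34,-1.7,2.3,0,0,-0.475]
    - [1,34,-1.7,2.3,0,0,-0.475]
  squeeze: 40

```text
time: 9.05
tool_pos: [528.8, -25.7, 149.1]
tcp_rot: [-179.9, -0.0, 110.7]
ft_force: [0.9, 0.5, 0.6]
finger_gap: 85.8
grip_force: 0.0
```

>>> apply_moves:
  steps:
    - [1,34,-1.7,2.3,0,0,-0.475]
    - [1,34,-1.7,2.3,0,0,-0.475]
    - [1,34,-1.7,2.3,0,0,-0.475]
    - [1,34,-1.7,2.3,0,0,-0.475]
    - [1,34,-1.7,2.3,0,0,-0.475]
    - [1,34,-1.7,2.3,0,0,-0.475]
    - [1,34,-1.7,2.3,0,0,-0.475]
    - [1,34,-1.7,2.3,0,0,-0.475]

```text
time: 9.85
tool_pos: [385.9, 204.3, 130.9]
tcp_rot: [-179.9, -0.0, 129.7]
ft_force: [-0.3, 0.9, 0.4]
finger_gap: 85.4
grip_force: 0.0
```

```bash
python3 -c "
from h import *;from bench import r
go(r,385.7,204.7,24,129.6,8)
d=r.snapshot('top');P=cloud(d);m=np.zeros((480,640),bool);m[160:205,442:505]=P[160:205,442:505,2]>25
m&=(P[...,0]>530)&(P[...,0]<650)&(P[...,1]<-225)&(P[...,1]>-360)
print('tub bottle',rect(m,d,66),np.median(P[m][:,2]))"
```

```text
N=8 row shift 0.06 0.01 13.36 turn z 0.001  (totals [0.45976261 0.11225157] dz 106.9) from [385.9 204.3 130.9] 129.7 tilt [-1.7994e+02 -3.0000e-02]
tub bottle [ 585.4 -285.9   66.9   42.7  -89.4] 64.50046160380543
```

The empty bottle stands in the tub at (585,-286). Now I'll grasp the large bottle.

>>> apply_moves:
  steps:
    - [1,0,0,13.4,0,0,0]
    - [1,0,0,13.4,0,0,0]
    - [1,0,0,13.4,0,0,0]
    - [1,0,0,13.4,0,0,0]
    - [1,0,0,13.4,0,0,0]
    - [1,0,0,13.4,0,0,0]
    - [1,0,0,13.4,0,0,0]
    - [1,0,0,13.2,0,0,0]

```text
time: 10.7
tool_pos: [387.4, 203.4, 23.6]
tcp_rot: [-180.0, -0.0, 129.6]
ft_force: [0.1, 1.0, -0.0]
finger_gap: 85.2
grip_force: 0.0
```

>>> apply_moves:
  steps:
    - [-0.4,0,0,0,0,0,0]
    - [-0.4,0,0,0,0,0,0]
    - [-0.4,0,0,0,0,0,0]
    - [-0.4,0,0,0,0,0,0]
    - [-0.4,0,0,0,0,0,0]
    - [-0.4,0,0,0,0,0,0]
    - [-0.4,0,0,0,0,0,0]
    - [-0.4,0,0,0,0,0,0]

```text
time: 11.5
tool_pos: [388.1, 203.8, 25.9]
tcp_rot: [179.9, 0.0, 129.6]
ft_force: [-1.5, -1.1, 6.0]
finger_gap: 33.8
grip_force: 39.7
```

>>> apply_moves:
  steps:
    - [-0.4,0,0,-5,0,0,0]
    - [-0.4,0,0,-15,0,0,0]
    - [-0.4,0,0,-15,0,0,0]
    - [-0.4,0,0,-15,0,0,0]
    - [-0.4,0,0,-15,0,0,0]
    - [-0.4,0,0,-15,0,0,0]
    - [-0.4,0,0,-10,0,0,0]
    - [-0.4,0,0,0,0,0,0]

```text
time: 12.3
tool_pos: [388.5, 204.0, 116.5]
tcp_rot: [179.8, 0.1, 129.6]
ft_force: [0.5, 0.1, -1.2]
finger_gap: 33.7
grip_force: 40.0
```

```bash
cat > low.py <<'E'
import sys;from h import *;from bench import r
# held object: height above bench of its lowest points, from the side view (white/amber pixels under the tool)
s=r.sense();p=s["tool_pos"];d=r.snapshot("side");P=cloud(d)
m=(np.hypot(P[...,0]-p[0],P[...,1]-p[1])<40)&(P[...,2]>8)
m&=(P[...,2]<p[2]+19)
print("low z",np.percentile(P[m][:,2],[0.5,2,5]).round(1),"tcp",p.round(1),m.sum())
q=proj(d,p);u,v=int(q[0]),int(q[1]);c=d["color"][max(v-70,0):v+70,max(u-80,0):u+80]
cv2.imwrite(sys.argv[1],cv2.resize(c,None,fx=4,fy=4,interpolation=cv2.INTER_CUBIC))
E
python3 low.py pics/lb.png; python3 -c "
from h import *;from bench import r
go(r,586.5,274,115,91,16)"
```

```text
low z [92.1 94.1 96.2] tcp [388.5 204.  116.5] 266
N=16 row shift -0.47 13.41 0.02 turn z 0.482  (totals [ -7.49412312 214.56801254] dz 0.4) from [387.9 203.7 115.4] 129.6 tilt [1.7991e+02 3.0000e-02]
```

View pics/lb.png

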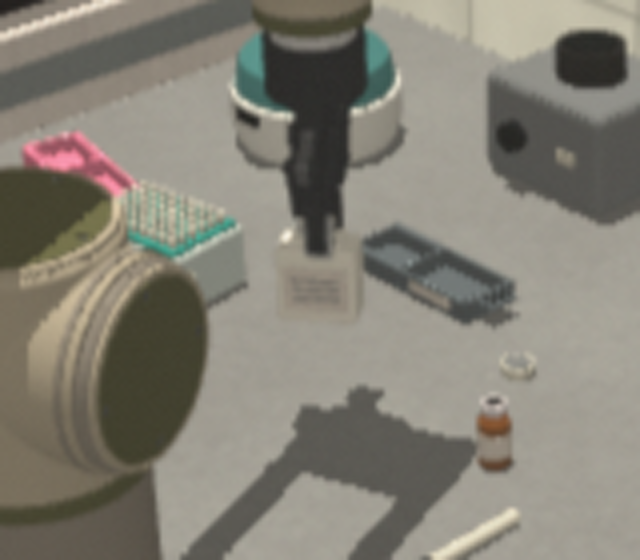

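The crop shows the large bottle held upright in the fingers at (318,280), with its bottom clear of the bench.

>>> apply_moves:
  steps:
    - [-0.4,-0.5,13.4,0,0,0,0.482]
    - [-0.4,-0.5,13.4,0,0,0,0.482]
    - [-0.4,-0.5,13.4,0,0,0,0.482]
    - [-0.4,-0.5,13.4,0,0,0,0.482]
    - [-0.4,-0.5,13.4,0,0,0,0.482]
    - [-0.4,-0.5,13.4,0,0,0,0.482]
    - [-0.4,-0.5,13.4,0,0,0,0.482]
    - [-0.4,-0.5,13.4,0,0,0,0.482]

```text
time: 13.15
tool_pos: [480.4, 255.2, 113.2]
tcp_rot: [-179.9, 0.0, 110.2]
ft_force: [-0.6, -0.1, -0.5]
finger_gap: 33.9
grip_force: 40.1
```

>>> apply_moves:
  steps:
    - [-0.4,-0.5,13.4,0,0,0,0.482]
    - [-0.4,-0.5,13.4,0,0,0,0.482]
    - [-0.4,-0.5,13.4,0,0,0,0.482]
    - [-0.4,-0.5,13.4,0,0,0,0.482]
    - [-0.4,-0.5,13.4,0,0,0,0.482]
    - [-0.4,-0.5,13.4,0,0,0,0.482]
    - [-0.4,-0.5,13.4,0,0,0,0.482]
    - [-0.4,-0.5,13.4,0,0,0,0.482]

```text
time: 13.95
tool_pos: [585.6, 273.0, 112.9]
tcp_rot: [-179.9, 0.0, 90.9]
ft_force: [-0.1, 0.2, -1.5]
finger_gap: 34.0
grip_force: 40.1
```

```bash
python3 -c "
from h import *;from bench import r
go(r,586.5,272.5,31,91,8)
d=r.snapshot('top');P=cloud(d)
cv2.imwrite('pics/t2.png',cv2.resize(d['color'][130:220,210:330],None,fx=5,fy=5,interpolation=cv2.INTER_CUBIC))"
```

```text
N=8 row shift -0.07 0.11 10.24 turn z -0.002  (totals [-0.55560046  0.84874412] dz 81.9) from [585.6 273.  112.9] 90.9 tilt [-1.7987e+02  4.0000e-02]
```

>>> apply_moves:
  steps:
    - [-0.4,0,0,12,0,0,0]
    - [-0.4,0,0,12,0,0,0]
    - [-0.4,0,0,12,0,0,0]
    - [-0.4,0,0,12,0,0,0]
    - [-0.4,0,0,12,0,0,0]
    - [-0.4,0,0,12,0,0,0]
    - [-0.4,0,0,7,0,0,0]
    - [-0.4,0,0,0,0,0,0]

```text
time: 14.8
tool_pos: [584.9, 272.9, 34.0]
tcp_rot: [-179.9, 0.0, 91.0]
ft_force: [-0.5, -0.2, -1.2]
finger_gap: 33.5
grip_force: 40.1
```

>>> apply_moves:
  steps:
    - [-0.4,0,0,1,0,0,0]
    - [-0.4,0,0,1,0,0,0]
    - [-0.4,0,0,1,0,0,0]
    - [-0.4,0,0,1,0,0,0]
    - [-0.4,0,0,0,0,0,0]
    - [-0.4,0,0,0,0,0,0]
    - [-0.4,0,0,0,0,0,0]
    - [-0.4,0,0,0,0,0,0]

```text
time: 15.6
tool_pos: [586.0, 273.3, 31.8]
tcp_rot: [180.0, -0.0, 91.0]
ft_force: [-0.5, -0.2, -1.4]
finger_gap: 33.8
grip_force: 40.1
```

>>> apply_moves:
  steps:
    - [-0.4,0,0,1,0,0,0]
    - [-0.4,0,0,1,0,0,0]
    - [-0.4,0,0,1,0,0,0]
    - [-0.4,0,0,0,0,0,0]
    - [-0.4,0,0,0,0,0,0]
    - [-0.4,0,0,0,0,0,0]
    - [-0.4,0,0,0,0,0,0]
    - [-0.4,0,0,0,0,0,0]

```text
time: 16.4
tool_pos: [586.2, 273.3, 30.1]
tcp_rot: [180.0, -0.0, 91.0]
ft_force: [-3.9, -1.5, 6.8]
finger_gap: 33.8
grip_force: 41.6
```

>>> apply_moves:
  steps:
    - [-0.1,0,0,0,0,0,0]
    - [0,0,0,0,0,0,0]
    - [0.3,0,0,0,0,0,0]
    - [0.3,0,0,0,0,0,0]
    - [0.6,0,0,0,0,0,0]
    - [0.6,0,0,0,0,0,0]
    - [0.6,0,0,0,0,0,0]
    - [0.6,0,0,0,0,0,0]

```text
time: 17.2
tool_pos: [586.0, 273.3, 28.8]
tcp_rot: [180.0, -0.0, 91.0]
ft_force: [-0.1, 0.0, -0.0]
finger_gap: 68.4
grip_force: 0.0
```

>>> apply_moves:
  steps:
    - [0.6,0,0,-10,0,0,0]
    - [0.6,0,0,-20,0,0,0]
    - [0.6,0,0,-20,0,0,0]
    - [0.6,0,0,-20,0,0,0]
    - [0.6,0,0,-20,0,0,0]
    - [0.6,0,0,-10,0,0,0]
    - [0.6,0,0,0,0,0,0]
    - [0.6,0,0,0,0,0,0]

```text
time: 18.0
tool_pos: [585.8, 273.2, 128.4]
tcp_rot: [-180.0, 0.0, 91.0]
ft_force: [-0.6, -0.5, 0.3]
finger_gap: 68.7
grip_force: 0.0
```

```bash
python3 -c "
from h import *;from bench import r
go(r,466.2,-107.2,115,91,16)
d=r.snapshot('side');P=cloud(d)
m=(np.hypot(P[...,0]-586,P[...,1]-274)<45)&(P[...,2]>74)&(P[...,2]<95);c=np.argwhere(m).mean(0)[::-1]
print('cap',P[m][:,2].max(),m.sum(),P[m].mean(0))
cv2.imwrite('pics/s3.png',cv2.resize(d['color'][150:290,240:400],None,fx=4,fy=4,interpolation=cv2.INTER_CUBIC))"
```

```text
N=16 row shift -23.64 -7.89 0.84 turn z 0.000  (totals [-378.21919198 -126.21907276] dz 13.4) from [585.8 273.2 128.4] 91.0 tilt [-1.7998e+02  1.0000e-02]
cap 90.98751850371093 45 [580.44519295 273.88171983  82.00134887]
```

View pics/s3.png

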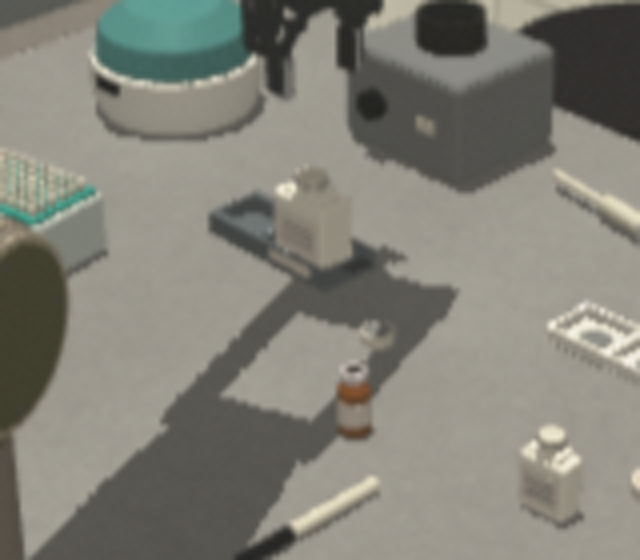

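The crop shows the large bottle standing upright in the tab-end bay at (313,220), with the fingers clear above it.

>>> apply_moves:
  steps:
    - [0.6,-23.6,-7.9,1,0,0,0]
    - [0.6,-23.6,-7.9,1,0,0,0]
    - [0.6,-23.6,-7.9,1,0,0,0]
    - [0.6,-23.6,-7.9,1,0,0,0]
    - [0.6,-23.6,-7.9,1,0,0,0]
    - [0.6,-23.6,-7.9,1,0,0,0]
    - [0.6,-23.6,-7.9,1,0,0,0]
    - [0.6,-23.6,-7.9,1,0,0,0]
  squeeze: 25

```text
time: 18.85
tool_pos: [524.6, 82.4, 119.1]
tcp_rot: [-179.9, 0.0, 91.0]
ft_force: [-0.2, 0.0, 0.2]
finger_gap: 68.0
grip_force: 0.0
```

>>> apply_moves:
  steps:
    - [0.6,-23.6,-7.9,1,0,0,0]
    - [0.6,-23.6,-7.9,1,0,0,0]
    - [0.6,-23.6,-7.9,1,0,0,0]
    - [0.6,-23.6,-7.9,1,0,0,0]
    - [0.6,-23.6,-7.9,1,0,0,0]
    - [0.6,-23.6,-7.9,1,0,0,0]
    - [0.6,-23.6,-7.9,1,0,0,0]
    - [0.6,-23.6,-7.9,1,0,0,0]

```text
time: 19.65
tool_pos: [464.8, -107.1, 111.3]
tcp_rot: [-179.9, -0.0, 91.0]
ft_force: [0.1, -0.4, -0.8]
finger_gap: 68.0
grip_force: 0.0
```

```bash
python3 -c "
from h import *;from bench import r
go(r,466.5,-107.2,20,91.5,8)
d=r.snapshot('top');P=cloud(d)
near=np.hypot(P[...,0]-587,P[...,1]-274)<50
m=near&(P[...,2]>52)&(P[...,2]<95);print('large',rect(m,d,66),np.median(P[m][:,2]))
m=near&(P[...,2]>74)&(P[...,2]<95);c=np.argwhere(m).mean(0)[::-1];print(onz(d,c,84),np.median(P[m][:,2]))
"
```

```text
N=8 row shift -0.02 0.21 11.41 turn z -0.012  (totals [-0.145461    1.66723311] dz 91.3) from [ 464.8 -107.1  111.3] 91.0 tilt [-1.7987e+02 -5.0000e-02]
large [584.5 275.4  61.7  36.8 -88.4] 68.41883616415157
[586.47314777 276.04798487  84.        ] 81.46988444057149
```

>>> apply_moves:
  steps:
    - [0.6,0,0.2,12,0,0,0]
    - [0.6,0,0.2,12,0,0,0]
    - [0.6,0,0.2,12,0,0,0]
    - [0.6,0,0.2,12,0,0,0]
    - [0.6,0,0.2,12,0,0,0]
    - [0.6,0,0.2,12,0,0,0]
    - [0.6,0,0.2,10,0,0,0]
    - [0.6,0,0.2,10,0,0,0]

```text
time: 20.5
tool_pos: [467.8, -106.4, 19.9]
tcp_rot: [-180.0, -0.0, 91.0]
ft_force: [0.2, -0.3, 0.5]
finger_gap: 68.3
grip_force: 0.0
```

>>> apply_moves:
  steps:
    - [-0.6,0,0,0,0,0,0]
    - [-0.6,0,0,0,0,0,0]
    - [-0.6,0,0,0,0,0,0]
    - [-0.6,0,0,0,0,0,0]
    - [-0.6,0,0,0,0,0,0]
    - [-0.6,0,0,0,0,0,0]
    - [-0.6,0,0,0,0,0,0]
    - [-0.6,0,0,0,0,0,0]

```text
time: 21.3
tool_pos: [468.4, -106.7, 21.5]
tcp_rot: [179.9, 0.0, 91.0]
ft_force: [-0.6, -0.6, 5.4]
finger_gap: 18.3
grip_force: 24.6
```

>>> apply_moves:
  steps:
    - [-0.6,0,0,-5,0,0,0]
    - [-0.6,0,0,-15,0,0,0]
    - [-0.6,0,0,-15,0,0,0]
    - [-0.6,0,0,-15,0,0,0]
    - [-0.6,0,0,-15,0,0,0]
    - [-0.6,0,0,-15,0,0,0]
    - [-0.6,0,0,-15,0,0,0]
    - [-0.6,0,0,0,0,0,0]

```text
time: 22.1
tool_pos: [469.3, -106.9, 118.3]
tcp_rot: [179.8, 0.1, 91.0]
ft_force: [0.4, -0.1, -0.4]
finger_gap: 18.7
grip_force: 24.5
```

```bash
python3 low.py pics/sb.png; python3 -c "
from h import *;from bench import r
go(r,585.3,346,118,91,16)"
```

```text
low z [ 98.1  99.5 102.3] tcp [ 469.3 -106.9  118.3] 183
N=16 row shift 28.16 7.79 -0.07 turn z 0.000  (totals [450.63812316 124.56388097] dz -1.1) from [ 468.6 -106.7  116.9] 91.0 tilt [1.7988e+02 4.0000e-02]
```

View pics/sb.png

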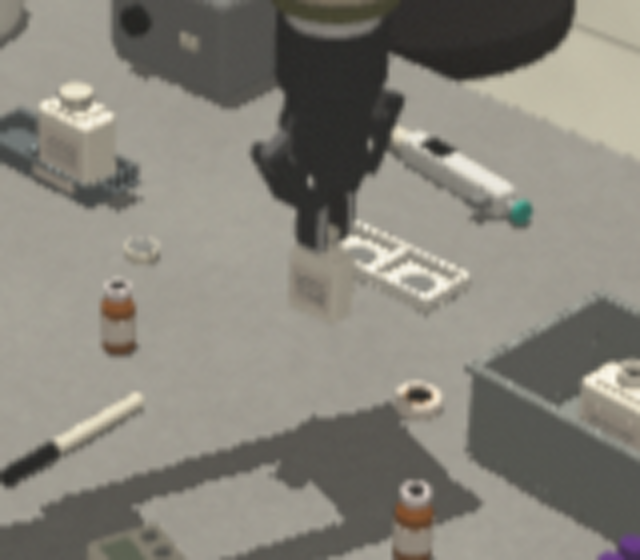

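The crop shows the small bottle held upright at (320,280), but the finger gap of 18.5 mm is less than 24, so the fingers may be on the cap. I'll check how low the tips reach.

```bash
python3 -c "
from h import *;from bench import r
p=r.sense()['tool_pos'];print(p.round(1))
for n in('side','top'):
    d=r.snapshot(n);P=cloud(d);V=d['color'].max(2)
    m=(np.hypot(P[...,0]-p[0],P[...,1]-p[1])<45)&(P[...,2]>60)&(P[...,2]<200)
    dk=m&(V<70);wh=m&(V>140)
    print(n,'dark z-tcp',(np.percentile(P[dk][:,2],[0,1,3,10])-p[2]).round(1),dk.sum(),'white z-tcp',(np.percentile(P[wh][:,2],[1,50,90,99])-p[2]).round(1) if wh.any() else 0,wh.sum())
    if n=='side':
        lo=dk&(P[...,2]<p[2]+40);print(np.c_[np.argwhere(lo)[:,::-1],P[lo]].round(0)[-16:])
        for z in range(-20,50,5):
            b=wh&(abs(P[...,2]-p[2]-z)<2.5);c=dk&(abs(P[...,2]-p[2]-z)<2.5)
            print(z,'white',b.sum(),'dark',c.sum(),P[b].mean(0).round(0)[:2] if b.any() else '')
"
```

```text
[ 468.6 -106.7  116.9]
side dark z-tcp [39.4 40.8 42.3 46.9] 145 white z-tcp [-19.9  15.   27.8  33.8] 185
[[ 375.  232.  452. -106.  156.]]
-20 white 8 dark 0 [ 465. -115.]
-15 white 19 dark 0 [ 458. -112.]
-10 white 14 dark 0 [ 460. -116.]
-5 white 13 dark 0 [ 462. -117.]
0 white 10 dark 0 [ 465. -123.]
5 white 13 dark 0 [ 464. -125.]
10 white 9 dark 0 [ 464. -113.]
15 white 19 dark 0 [ 460. -117.]
20 white 28 dark 0 [ 460. -113.]
25 white 31 dark 0 [ 462. -116.]
30 white 17 dark 0 [ 466. -118.]
35 white 4 dark 0 [ 472. -116.]
40 white 0 dark 5 
45 white 0 dark 13 
top dark z-tcp [-21.  -17.8 -11.3  11.5] 9 white z-tcp 0 0
```

```bash
python3 -c "
from h import *;from bench import r
p=r.sense()['tool_pos'];d=r.snapshot('side');u,v=proj(d,p).astype(int);print(u,v,[proj(d,p+np.array([0,0,k])).round(0) for k in(-20,0,19,28,45)])
c=d['color'][v-40:v+20,u-30:u+30];c=cv2.convertScaleAbs(c,alpha=1.3,beta=20)
cv2.imwrite('pics/sb2.png',cv2.resize(c,None,fx=10,fy=10,interpolation=cv2.INTER_NEAREST))"
```

```text
378 242 [array([378., 249.]), array([378., 243.]), array([379., 237.]), array([379., 234.]), array([379., 229.])]
```

View pics/sb2.png

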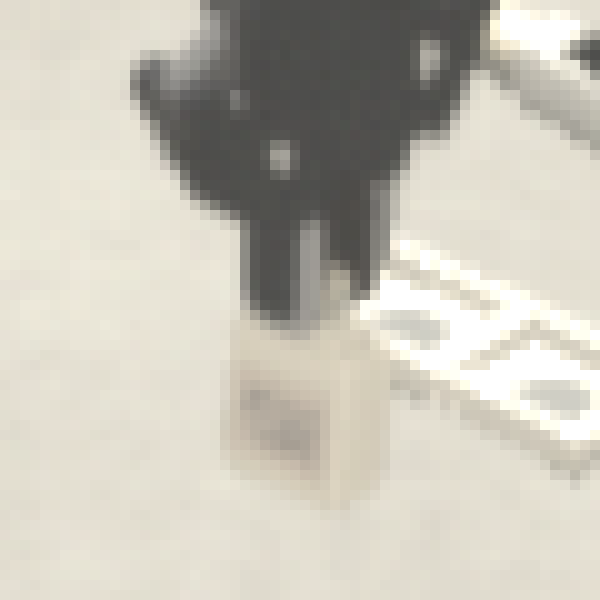

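The crop shows the fingertips ending at the body's top edge, crop (290,325), so the fingers hold the 20 mm cap. The bottle hangs upright and the tips really sit well above the stated TCP. Carrying by the cap is fine if gentle; I'll grip the vials lower, after checking the tip height.

>>> apply_moves:
  steps:
    - [-0.6,5,1.4,0,0,0,0]
    - [-0.6,10,2.8,0,0,0,0]
    - [-0.6,15,4.1,0,0,0,0]
    - [-0.6,21.7,6,0,0,0,0]
    - [-0.6,21.7,6,0,0,0,0]
    - [-0.6,21.7,6,0,0,0,0]
    - [-0.6,21.7,6,0,0,0,0]
    - [-0.6,21.7,6,0,0,0,0]

```text
time: 23.1
tool_pos: [503.6, 34.5, 115.4]
tcp_rot: [-180.0, -0.0, 91.0]
ft_force: [0.3, -1.1, -0.5]
finger_gap: 18.3
grip_force: 24.5
```

>>> apply_moves:
  steps:
    - [-0.6,21.7,6,0,0,0,0]
    - [-0.6,21.7,6,0,0,0,0]
    - [-0.6,21.7,6,0,0,0,0]
    - [-0.6,21.7,6,0,0,0,0]
    - [-0.6,21.7,6,0,0,0,0]
    - [-0.6,21.7,6,0,0,0,0]
    - [-0.6,21.7,6,0,0,0,0]
    - [-0.6,21.7,6,0,0,0,0]

```text
time: 23.9
tool_pos: [548.2, 209.0, 115.2]
tcp_rot: [-180.0, -0.0, 91.0]
ft_force: [0.5, 0.2, 0.1]
finger_gap: 18.2
grip_force: 24.5
```

>>> apply_moves:
  steps:
    - [-0.6,21.7,6,0,0,0,0]
    - [-0.6,21.7,6,0,0,0,0]
    - [-0.6,21.7,6,0,0,0,0]
    - [-0.6,21.7,6,0,0,0,0]
    - [-0.6,21.7,6,0,0,0,0]
    - [-0.6,15,4.1,0,0,0,0]
    - [-0.6,10,2.8,0,0,0,0]
    - [-0.6,5,1.4,0,0,0,0]

```text
time: 24.7
tool_pos: [583.9, 347.5, 115.1]
tcp_rot: [-180.0, 0.0, 91.1]
ft_force: [-0.1, 0.3, -0.0]
finger_gap: 18.4
grip_force: 24.5
```

```bash
python3 low.py pics/sb3.png; python3 -c "
from h import *;from bench import r
go(r,585.3,346,30,91,8)"
```

```text
low z [8.1 8.4 9.5] tcp [583.9 347.5 115.1] 248
N=8 row shift -0.20 0.15 10.66 turn z 0.001  (totals [-1.58859343  1.18186718] dz 85.3) from [584.1 347.6 115.3] 91.1 tilt [-179.96   -0.  ]
```

>>> apply_moves:
  steps:
    - [-0.6,0,0,6,0,0,0]
    - [-0.6,-0.3,0.2,12,0,0,0]
    - [-0.6,-0.3,0.2,12,0,0,0]
    - [-0.6,-0.3,0.2,12,0,0,0]
    - [-0.6,-0.3,0.2,12,0,0,0]
    - [-0.6,-0.3,0.2,12,0,0,0]
    - [-0.6,0,0.2,10,0,0,0]
    - [-0.6,0,0,6,0,0,0]

```text
time: 25.55
tool_pos: [585.1, 344.4, 32.1]
tcp_rot: [-179.9, 0.0, 91.0]
ft_force: [-0.4, -0.2, 0.8]
finger_gap: 18.3
grip_force: 24.5
```

>>> apply_moves:
  steps:
    - [-0.6,0,0,1,0,0,0]
    - [-0.6,0,0,1,0,0,0]
    - [-0.6,0,0,1,0,0,0]
    - [-0.6,0,0,1,0,0,0]
    - [-0.6,0,0,1,0,0,0]
    - [-0.6,0,0,0,0,0,0]
    - [-0.6,0,0,0,0,0,0]
    - [-0.6,0,0,0,0,0,0]

```text
time: 26.35
tool_pos: [585.8, 344.8, 28.9]
tcp_rot: [180.0, -0.0, 91.0]
ft_force: [0.3, -1.1, -0.4]
finger_gap: 18.5
grip_force: 24.5
```

>>> apply_moves:
  steps:
    - [-0.6,0,0,1,0,0,0]
    - [-0.6,0,0,1,0,0,0]
    - [-0.6,0,0,1,0,0,0]
    - [-0.6,0,0,0,0,0,0]
    - [-0.6,0,0,0,0,0,0]
    - [-0.6,0,0,0,0,0,0]
    - [-0.6,0,0,0,0,0,0]
    - [-0.6,0,0,0,0,0,0]

```text
time: 27.15
tool_pos: [585.7, 344.7, 25.7]
tcp_rot: [-180.0, 0.0, 91.0]
ft_force: [-0.8, 0.7, 0.8]
finger_gap: 18.1
grip_force: 24.5
```

>>> apply_moves:
  steps:
    - [-0.6,0,0,1,0,0,0]
    - [-0.6,0,0,0.5,0,0,0]
    - [-0.6,0,0,0,0,0,0]
    - [-0.6,0,0,0,0,0,0]
    - [-0.6,0,0,0,0,0,0]
    - [-0.6,0,0,0,0,0,0]
    - [-0.6,0,0,0,0,0,0]
    - [-0.6,0,0,0,0,0,0]

```text
time: 27.95
tool_pos: [586.3, 345.1, 25.6]
tcp_rot: [179.9, -0.0, 91.0]
ft_force: [-2.1, -0.9, 6.5]
finger_gap: 18.7
grip_force: 24.9
```

Floor contact at 6.5 N, so I'll release.

>>> apply_moves:
  steps:
    - [-0.5,0,0,0,0,0,0]
    - [-0.4,0,0,0,0,0,0]
    - [-0.2,0,0,0,0,0,0]
    - [0,0,0,0,0,0,0]
    - [0.3,0,0,0,0,0,0]
    - [0.3,0,0,0,0,0,0]
    - [0.3,0,0,0,0,0,0]
    - [0.3,0,0,0,0,0,0]

```text
time: 28.75
tool_pos: [585.8, 344.7, 24.3]
tcp_rot: [180.0, 0.0, 91.0]
ft_force: [-0.9, 0.0, -0.3]
finger_gap: 55.8
grip_force: 0.0
```

>>> apply_moves:
  steps:
    - [0.3,0,0,-10,0,0,0]
    - [0.3,0,0,-20,0,0,0]
    - [0.3,0,0,-20,0,0,0]
    - [0.3,0,0,-20,0,0,0]
    - [0.3,0,0,-20,0,0,0]
    - [0.3,0,0,-10,0,0,0]
    - [0.3,0,0,0,0,0,0]
    - [0.3,0,0,0,0,0,0]

```text
time: 29.55
tool_pos: [585.6, 344.7, 123.9]
tcp_rot: [-180.0, 0.0, 91.0]
ft_force: [0.5, -1.3, 0.2]
finger_gap: 55.6
grip_force: 0.0
```

```bash
python3 -c "
from h import *;from bench import r
p=r.sense()['tool_pos'];print(p.round(1))
for k in range(1):
    d=r.snapshot('side');P=cloud(d);V=d['color'].max(2)
    m=(np.hypot(P[...,0]-p[0],P[...,1]-p[1])<60)&(P[...,2]>p[2]-15)&(V<110)
    print('finger low z-tcp',(np.sort(P[m][:,2])[[0,3,8,15,30]]-p[2]).round(1))
    for z in range(-10,60,5):
        b=m&(abs(P[...,2]-p[2]-z)<2.5)
        if b.any():print(z,b.sum(),P[b][:,0].min().round(),P[b][:,0].max().round(),P[b][:,1].mean().round())
cv2.imwrite('pics/s4.png',cv2.resize(d['color'][130:270,240:400],None,fx=4,fy=4,interpolation=cv2.INTER_CUBIC))
go(r,435.3,64.2,115,91,16)"
```

```text
[585.6 344.7 123.9]
finger low z-tcp [33.5 40.5 44.1 47.  50.1]
35 1 624.0 624.0 362.0
40 5 551.0 622.0 343.0
45 11 550.0 627.0 344.0
50 23 544.0 628.0 342.0
55 15 544.0 635.0 342.0
N=16 row shift -17.35 -9.67 0.50 turn z 0.000  (totals [-277.59231519 -154.6820664 ] dz 8.0) from [585.1 344.5 123. ] 91.0 tilt [-1.7991e+02  4.0000e-02]
```

View pics/s4.png

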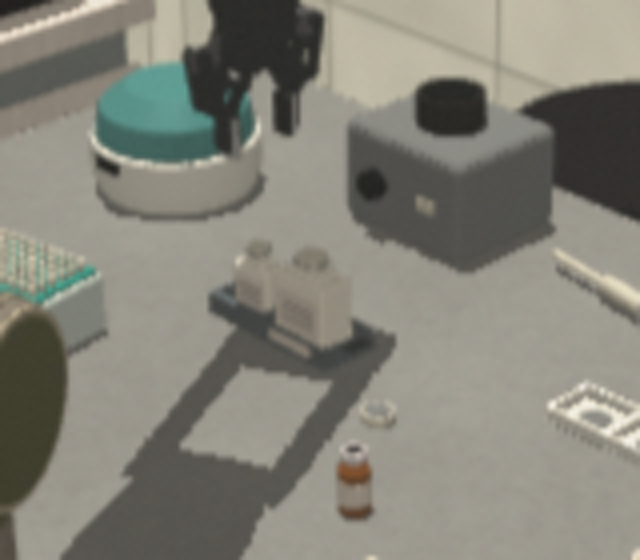

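The crop shows both bottles upright in their bays, small at (255,275) and large at (313,300), with the fingertips at (222,150) and (287,132).

```bash
python3 -c "
from h import *;from bench import r
d=r.snapshot('side');p=r.sense()['tool_pos']
for dx in(-35,-28,28,35):
    print(dx,[(k,proj(d,p+np.array([dx,0,k])).round(1).tolist()) for k in(0,10,20,30,40)])
t=r.snapshot('top');P=cloud(t)
near=(np.hypot(P[...,0]-585,P[...,1]-346)<34)&(P[...,1]>318)
m=near&(P[...,2]>38)&(P[...,2]<80);print('small',rect(m,t,52),m.sum(),np.median(P[m][:,2]))
m=near&(P[...,2]>58)&(P[...,2]<80);print(onz(t,np.argwhere(m).mean(0)[::-1],69),m.sum())"
```

```text
-35 [(0, [296.2, 179.6]), (10, [296.1, 176.9]), (20, [296.0, 174.2]), (30, [295.9, 171.5]), (40, [295.8, 168.7])]
-28 [(0, [297.8, 178.9]), (10, [297.7, 176.3]), (20, [297.6, 173.5]), (30, [297.5, 170.8]), (40, [297.4, 168.1])]
28 [(0, [310.3, 173.9]), (10, [310.2, 171.2]), (20, [310.1, 168.5]), (30, [310.1, 165.8]), (40, [310.0, 163.1])]
35 [(0, [311.8, 173.2]), (10, [311.7, 170.6]), (20, [311.7, 167.9]), (30, [311.6, 165.2]), (40, [311.6, 162.5])]
small [585.4 336.   28.2  25.9 -87.8] 92 55.92263147062522
[584.12624885 339.46556003  69.        ] 41
```

>>> apply_moves:
  steps:
    - [0.3,-17.3,-9.7,0,0,0,0]
    - [0.3,-17.3,-9.7,0,0,0,0]
    - [0.3,-17.3,-9.7,0,0,0,0]
    - [0.3,-17.3,-9.7,0,0,0,0]
    - [0.3,-17.3,-9.7,0,0,0,0]
    - [0.3,-17.3,-9.7,0,0,0,0]
    - [0.3,-17.3,-9.7,0,0,0,0]
    - [0.3,-17.3,-9.7,0,0,0,0]
  squeeze: 25

```text
time: 30.5
tool_pos: [509.4, 204.1, 123.2]
tcp_rot: [-179.9, 0.0, 91.0]
ft_force: [-0.6, 0.1, -0.6]
finger_gap: 55.6
grip_force: 0.0
```

>>> apply_moves:
  steps:
    - [0.3,-17.3,-9.7,6,0,0,0]
    - [0.3,-17.3,-9.7,6,0,0,0]
    - [0.3,-17.3,-9.7,6,0,0,0]
    - [0.3,-17.3,-9.7,6,0,0,0]
    - [0.3,-17.3,-9.7,6,0,0,0]
    - [0.3,-17.3,-9.7,6,0,0,0]
    - [0.3,-17.3,-9.7,6,0,0,0]
    - [0.3,-17.3,-9.7,6,0,0,0]

```text
time: 31.3
tool_pos: [434.2, 64.6, 75.1]
tcp_rot: [-179.9, 0.0, 91.0]
ft_force: [-0.7, -1.1, 0.3]
finger_gap: 55.6
grip_force: 0.0
```

```bash
python3 -c "
from h import *;from bench import r
go(r,435.3,64.2,0,91,8)
d=r.snapshot('side');P=cloud(d);V=d['color'].max(2);p=r.sense()['tool_pos']
m=(np.hypot(P[...,0]-p[0],P[...,1]-p[1])<60)&(P[...,2]>60)&(V<110)
print('finger low z-tcp',(np.sort(P[m][:,2])[[0,3,8,15,30]]-p[2]).round(1))
m=np.zeros(V.shape,bool);m[:]=(np.hypot(P[...,0]-435,P[...,1]-64)<25)&(P[...,2]>46)&(P[...,2]<60);c=np.argwhere(m).mean(0)[::-1];print('vial side',c,onz(d,c,51).round(1))
t=r.snapshot('top');P=cloud(t)
near=(np.hypot(P[...,0]-585,P[...,1]-346)<34)&(P[...,1]>312)
m=near&(P[...,2]>38)&(P[...,2]<80);print('small',rect(m,t,52),m.sum(),np.median(P[m][:,2]))
m=near&(P[...,2]>58)&(P[...,2]<80);print(onz(t,np.argwhere(m).mean(0)[::-1],69),m.sum())
near=(np.hypot(P[...,0]-585,P[...,1]-274)<48)&(P[...,1]<308)
m=near&(P[...,2]>52)&(P[...,2]<95);print('large',rect(m,t,66),m.sum())"
```

```text
N=8 row shift -0.05 0.13 9.39 turn z 0.000  (totals [-0.43056103  1.05693254] dz 75.1) from [434.2  64.6  75.1] 91.0 tilt [-179.91    0.  ]
finger low z-tcp [39.2 40.6 43.4 45.5 50.5]
vial side [327.96774194 243.06451613] [432.5  64.   51. ]
small [584.4 341.8  41.1  27.3 -82.7] 135 55.08979389658634
[583.68785917 341.77596969  69.        ] 53
large [584.5 275.4  61.7  36.8 -88.4] 286
```

>>> apply_moves:
  steps:
    - [0.3,0,0.2,12,0,0,0]
    - [0.3,0,0.2,12,0,0,0]
    - [0.3,0,0.2,12,0,0,0]
    - [0.3,0,0.2,12,0,0,0]
    - [0.3,0,0,12,0,0,0]
    - [0.3,0,0,10,0,0,0]
    - [0.3,0,0,5,0,0,0]
    - [0.3,0,0,0,0,0,0]

```text
time: 32.2
tool_pos: [435.4, 65.3, 0.3]
tcp_rot: [-179.9, 0.0, 91.0]
ft_force: [0.1, -1.1, -0.3]
finger_gap: 55.5
grip_force: 0.0
```

```bash
python3 -c "
from h import *;from bench import r
d=r.snapshot('side');p=r.sense()['tool_pos'];print(p)
c=d['color'][200:270,290:370];cv2.imwrite('pics/v1.png',cv2.resize(c,None,fx=8,fy=8,interpolation=cv2.INTER_CUBIC))"
```

```text
[436.0035259   65.28985091   1.03215857]
```

View pics/v1.png

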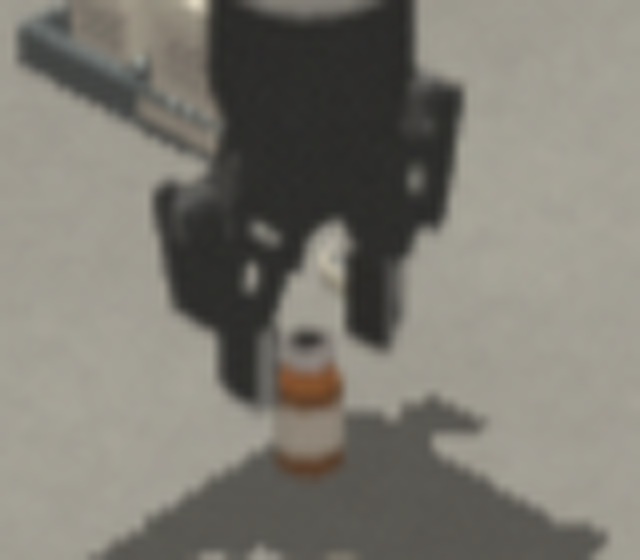

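The crop shows the TCP reading about 0 while the tips at (245,400) and (370,345) are some 35 mm above the bench. So the real tips sit about 35 mm higher than the stated TCP at this opening, and I can safely go 14 mm lower.

>>> apply_moves:
  steps:
    - [0.3,0,0,4,0,0,0]
    - [0.3,0,0,4,0,0,0]
    - [0.3,0,0,3,0,0,0]
    - [0.3,0,0,3,0,0,0]
    - [0.3,0,0,0,0,0,0]
    - [0.3,0,0,0,0,0,0]
    - [0.3,0,0,0,0,0,0]
    - [0.3,0,0,0,0,0,0]

```text
time: 33.05
tool_pos: [436.3, 65.3, -12.5]
tcp_rot: [180.0, 0.0, 91.0]
ft_force: [-0.3, 0.3, -0.2]
finger_gap: 55.5
grip_force: 0.0
```

>>> apply_moves:
  steps:
    - [0,0,0,0,0,0,0]
    - [-0.2,0,0,0,0,0,0]
    - [-0.5,0,0,0,0,0,0]
    - [-0.5,0,0,0,0,0,0]
    - [-0.5,0,0,0,0,0,0]
    - [-0.5,0,0,0,0,0,0]
    - [-0.5,0,0,0,0,0,0]
    - [-0.5,0,0,0,0,0,0]

```text
time: 33.85
tool_pos: [436.3, 65.3, -12.5]
tcp_rot: [180.0, -0.0, 91.0]
ft_force: [-2.1, -1.1, 4.3]
finger_gap: 24.9
grip_force: 24.8
```

>>> apply_moves:
  steps:
    - [-0.5,0,0,-4,0,0,0]
    - [-0.5,0,0,-8,0,0,0]
    - [-0.5,0,0,-12,0,0,0]
    - [-0.5,0,0,-12,0,0,0]
    - [-0.5,0,0,-12,0,0,0]
    - [-0.5,0,0,-8,0,0,0]
    - [-0.5,0,0,-4,0,0,0]
    - [-0.5,0,0,0,0,0,0]

```text
time: 34.65
tool_pos: [436.8, 65.3, 48.1]
tcp_rot: [179.9, -0.0, 91.0]
ft_force: [-0.2, -0.6, 0.0]
finger_gap: 24.7
grip_force: 24.6
```

```bash
python3 -c "
from h import *;from bench import r
t=dict(np.load('pics/top0.npz'));V=t['color'].max(2)[140:168,340:400]
m=((V<185)&(V>90)).astype(np.uint8);n,l,s,c=cv2.connectedComponentsWithStats(m)
for i in range(1,n):
    if 20<s[i,4]<150:print(s[i],c[i]+[340,140],onz(t,c[i]+[340,140],3).round(1))
sd=dict(np.load('pics/side0.npz'));
go(r,662.3,25,48,91,16)
P=cloud(r.snapshot('side'));p=r.sense()['tool_pos'];m=(np.hypot(P[...,0]-p[0],P[...,1]-p[1])<25)&(P[...,2]>15);print('vial low',np.sort(P[m][:,2])[[0,2,5,10]],p)"
```

```text
[15  9 11 10 88] [359.68181818 153.35227273] [662.1  23.3   3. ]
[36  9 10 10 82] [380.23170732 153.43902439] [663.4 -36.4   3. ]
N=16 row shift -2.77 14.05 0.01 turn z 0.000  (totals [-44.26821217 224.7771759 ] dz 0.1) from [436.8  65.3  48.1] 91.0 tilt [179.92  -0.  ]
vial low [56.93416117 61.23185716 62.85336774 63.7391646 ] [436.32632671  65.28773006  47.44216704]
```

>>> apply_moves:
  steps:
    - [-0.5,-1.4,7,0,0,0,0]
    - [-0.5,-2.2,11,0,0,0,0]
    - [-0.5,-3.15,15.7,0,0,0,0]
    - [-0.5,-3.15,15.7,0,0,0,0]
    - [-0.5,-3.15,15.7,0,0,0,0]
    - [-0.5,-3.15,15.7,0,0,0,0]
    - [-0.5,-3.15,15.7,0,0,0,0]
    - [-0.5,-3.15,15.7,0,0,0,0]

```text
time: 35.5
tool_pos: [549.3, 44.5, 46.2]
tcp_rot: [-179.9, -0.0, 91.0]
ft_force: [-0.7, 0.4, -0.0]
finger_gap: 24.9
grip_force: 24.6
```

>>> apply_moves:
  steps:
    - [-0.5,-3.15,15.7,0,0,0,0]
    - [-0.5,-3.15,15.7,0,0,0,0]
    - [-0.5,-3.15,15.7,0,0,0,0]
    - [-0.5,-3.15,15.7,0,0,0,0]
    - [-0.5,-3.15,15.7,0,0,0,0]
    - [-0.5,-3.15,15.7,0,0,0,0]
    - [-0.5,-2.2,11,0,0,0,0]
    - [-0.5,-1.4,7,0,0,0,0]

```text
time: 36.3
tool_pos: [661.8, 23.9, 46.0]
tcp_rot: [-179.9, -0.0, 91.0]
ft_force: [-0.2, -0.2, -0.2]
finger_gap: 24.5
grip_force: 24.6
```

```bash
python3 -c "
from h import *;from bench import r
go(r,662.3,24.3,-4,91,8)"
```

```text
N=8 row shift 0.05 0.06 6.25 turn z -0.000  (totals [0.42737919 0.46915263] dz 50.0) from [661.8  23.9  46. ] 91.0 tilt [-179.93   -0.  ]
```

>>> apply_moves:
  steps:
    - [-0.5,0,0,5,0,0,0]
    - [-0.5,0,0,10,0,0,0]
    - [-0.5,0,0,10,0,0,0]
    - [-0.5,0,0,10,0,0,0]
    - [-0.5,0,0,8,0,0,0]
    - [-0.5,0,0,5,0,0,0]
    - [-0.5,0,0,1,0,0,0]
    - [-0.5,0,0,1,0,0,0]

```text
time: 37.1
tool_pos: [661.5, 24.2, -2.6]
tcp_rot: [180.0, 0.0, 91.0]
ft_force: [0.7, 0.0, 0.6]
finger_gap: 24.7
grip_force: 24.6
```

>>> apply_moves:
  steps:
    - [-0.5,0,0,1,0,0,0]
    - [-0.5,0,0,1,0,0,0]
    - [-0.5,0,0,1,0,0,0]
    - [-0.5,0,0,0,0,0,0]
    - [-0.5,0,0,0,0,0,0]
    - [-0.5,0,0,0,0,0,0]
    - [-0.5,0,0,0,0,0,0]
    - [-0.5,0,0,0,0,0,0]

```text
time: 37.9
tool_pos: [661.4, 24.2, -5.6]
tcp_rot: [180.0, -0.0, 91.0]
ft_force: [0.9, -0.5, 0.3]
finger_gap: 24.7
grip_force: 24.6
```

>>> apply_moves:
  steps:
    - [-0.5,0,0,1,0,0,0]
    - [-0.5,0,0,1,0,0,0]
    - [-0.5,0,0,1,0,0,0]
    - [-0.5,0,0,0,0,0,0]
    - [-0.5,0,0,0,0,0,0]
    - [-0.5,0,0,0,0,0,0]
    - [-0.5,0,0,0,0,0,0]
    - [-0.5,0,0,0,0,0,0]

```text
time: 38.7
tool_pos: [661.4, 24.2, -8.7]
tcp_rot: [180.0, 0.0, 91.0]
ft_force: [0.7, 0.7, 0.2]
finger_gap: 24.2
grip_force: 24.6
```

>>> apply_moves:
  steps:
    - [-0.5,0,0,1,0,0,0]
    - [-0.5,0,0,1,0,0,0]
    - [-0.5,0,0,0,0,0,0]
    - [-0.5,0,0,0,0,0,0]
    - [-0.5,0,0,0,0,0,0]
    - [-0.5,0,0,0,0,0,0]
    - [-0.5,0,0,0,0,0,0]
    - [-0.5,0,0,0,0,0,0]

```text
time: 39.5
tool_pos: [661.6, 24.2, -9.5]
tcp_rot: [180.0, 0.0, 91.0]
ft_force: [-4.4, 0.0, 7.9]
finger_gap: 24.8
grip_force: 25.4
```

>>> apply_moves:
  steps:
    - [-0.35,0,0,0,0,0,0]
    - [-0.25,0,0,0,0,0,0]
    - [-0.1,0,0,0,0,0,0]
    - [0.1,0,0,0,0,0,0]
    - [0.3,0,0,0,0,0,0]
    - [0.3,0,0,0,0,0,0]
    - [0.3,0,0,0,0,0,0]
    - [0.3,0,0,0,0,0,0]

```text
time: 40.3
tool_pos: [661.4, 24.2, -10.7]
tcp_rot: [-180.0, -0.0, 91.0]
ft_force: [0.3, -0.1, -0.3]
finger_gap: 55.3
grip_force: 0.0
```

>>> apply_moves:
  steps:
    - [0.3,0,0,-5,0,0,0]
    - [0.3,0,0,-12,0,0,0]
    - [0.3,0,0,-15,0,0,0]
    - [0.3,0,0,-15,0,0,0]
    - [0.3,0,0,-15,0,0,0]
    - [0.3,0,0,-15,0,0,0]
    - [0.3,0,0,-8,0,0,0]
    - [0.3,0,0,0,0,0,0]

```text
time: 41.1
tool_pos: [662.7, 24.2, 76.7]
tcp_rot: [179.8, 0.0, 91.0]
ft_force: [0.4, 0.1, 0.3]
finger_gap: 56.0
grip_force: 0.0
```

```bash
python3 -c "
from h import *;from bench import r
go(r,405,-255.4,72,91,16)
d=r.snapshot('side');P=cloud(d);m=(np.hypot(P[...,0]-662,P[...,1]-24)<22)&(P[...,2]>50)&(P[...,2]<66);print('vial cap z',P[m][:,2].max(),np.median(P[m],0),m.sum())"
```

```text
N=16 row shift -17.19 -16.41 0.29 turn z 0.000  (totals [-275.01235973 -262.58204548] dz 4.7) from [662.7  24.2  76.7] 91.0 tilt [1.798e+02 1.000e-02]
vial cap z 62.37729893146013 [659.90229893  19.93141952  56.82716034] 27
```

>>> apply_moves:
  steps:
    - [0.3,-17.2,-16.4,0,0,0,0]
    - [0.3,-17.2,-16.4,0,0,0,0]
    - [0.3,-17.2,-16.4,0,0,0,0]
    - [0.3,-17.2,-16.4,0,0,0,0]
    - [0.3,-17.2,-16.4,0,0,0,0]
    - [0.3,-17.2,-16.4,0,0,0,0]
    - [0.3,-17.2,-16.4,0,0,0,0]
    - [0.3,-17.2,-16.4,0,0,0,0]

```text
time: 41.95
tool_pos: [531.0, -116.0, 73.0]
tcp_rot: [-179.9, -0.0, 91.0]
ft_force: [0.0, 0.0, -0.9]
finger_gap: 55.5
grip_force: 0.0
```

>>> apply_moves:
  steps:
    - [0.3,-17.2,-16.4,0,0,0,0]
    - [0.3,-17.2,-16.4,0,0,0,0]
    - [0.3,-17.2,-16.4,0,0,0,0]
    - [0.3,-17.2,-16.4,0,0,0,0]
    - [0.3,-17.2,-16.4,0,0,0,0]
    - [0.3,-17.2,-16.4,0,0,0,0]
    - [0.3,-17.2,-16.4,0,0,0,0]
    - [0.3,-17.2,-16.4,0,0,0,0]

```text
time: 42.75
tool_pos: [402.4, -255.6, 73.2]
tcp_rot: [-179.9, -0.1, 91.0]
ft_force: [0.1, -1.0, 0.2]
finger_gap: 55.7
grip_force: 0.0
```

```bash
python3 -c "
from h import *;from bench import r
go(r,405,-255.4,-12,91,8)
d=r.snapshot('side');P=cloud(d);m=(np.hypot(P[...,0]-405,P[...,1]+255)<22)&(P[...,2]>46)&(P[...,2]<58);c=np.argwhere(m).mean(0)[::-1];print('v2',c,onz(d,c,51).round(1),m.sum())"
```

```text
N=8 row shift 0.02 0.33 10.65 turn z 0.000  (totals [0.1469639  2.60021899] dz 85.2) from [ 402.4 -255.6   73.2] 91.0 tilt [-1.7992e+02 -7.0000e-02]
v2 [402.34146341 293.95121951] [ 403. -255.   51.] 41
```

>>> apply_moves:
  steps:
    - [0.3,0,0.5,14,0,0,0]
    - [0.3,0,0.5,14,0,0,0]
    - [0.3,0,0.5,14,0,0,0]
    - [0.3,0,0,14,0,0,0]
    - [0.3,0,0,14,0,0,0]
    - [0.3,0,0,10,0,0,0]
    - [0.3,0,0,5,0,0,0]
    - [0.3,0,0,0,0,0,0]

```text
time: 43.6
tool_pos: [404.8, -255.0, -11.6]
tcp_rot: [-179.9, -0.1, 91.0]
ft_force: [-0.2, -0.6, 0.8]
finger_gap: 56.1
grip_force: 0.0
```

>>> apply_moves:
  steps:
    - [0,0,0,0,0,0,0]
    - [-0.2,0,0,0,0,0,0]
    - [-0.5,0,0,0,0,0,0]
    - [-0.5,0,0,0,0,0,0]
    - [-0.5,0,0,0,0,0,0]
    - [-0.5,0,0,0,0,0,0]
    - [-0.5,0,0,0,0,0,0]
    - [-0.5,0,0,0,0,0,0]

```text
time: 44.4
tool_pos: [405.9, -256.1, -9.9]
tcp_rot: [179.9, 0.1, 91.0]
ft_force: [-0.5, 0.1, 5.9]
finger_gap: 24.6
grip_force: 24.8
```

>>> apply_moves:
  steps:
    - [-0.5,0,0,-5,0,0,0]
    - [-0.5,0,0,-12,0,0,0]
    - [-0.5,0,0,-18,0,0,0]
    - [-0.5,0,0,-18,0,0,0]
    - [-0.5,0,0,-18,0,0,0]
    - [-0.5,0,0,-18,0,0,0]
    - [-0.5,0,0,-8,0,0,0]
    - [-0.5,0,0,-3,0,0,0]

```text
time: 45.2
tool_pos: [405.9, -256.0, 90.7]
tcp_rot: [179.9, 0.1, 91.0]
ft_force: [0.9, 0.1, -0.6]
finger_gap: 24.8
grip_force: 24.7
```

```bash
python3 -c "
from h import *;from bench import r
go(r,663.3,-36,45,91,24)"
```

```text
N=24 row shift 8.98 10.88 1.91 turn z 0.000  (totals [215.45929704 261.16374179] dz 45.7) from [ 405.9 -256.    90.7] 91.0 tilt [1.799e+02 8.000e-02]
```

>>> apply_moves:
  steps:
    - [-0.5,6.6,8,0,0,0,0]
    - [-0.5,10.7,13,0,0,0,0]
    - [-0.5,15,18.2,0,0,0,0]
    - [-0.5,15,18.2,0,0,0,0]
    - [-0.5,15,18.2,0,0,0,0]
    - [-0.5,15,18.2,0,0,0,0]
    - [-0.5,15,18.2,0,0,0,0]
    - [-0.5,15,18.2,0,0,0,0]

```text
time: 46.0
tool_pos: [533.7, -144.1, 87.7]
tcp_rot: [-179.9, -0.1, 91.0]
ft_force: [0.9, -0.3, -0.7]
finger_gap: 24.4
grip_force: 24.7
```

>>> apply_moves:
  steps:
    - [-0.5,15,18.2,0,0,0,0]
    - [-0.5,15,18.2,0,0,0,0]
    - [-0.5,15,18.2,0,0,0,0]
    - [-0.5,15,18.2,0,0,0,0]
    - [-0.5,15,18.2,0,0,0,0]
    - [-0.5,15,18.2,0,0,0,0]
    - [-0.5,10.7,13,0,0,0,0]
    - [-0.5,6.6,8,0,0,0,0]

```text
time: 46.8
tool_pos: [661.9, -34.4, 87.4]
tcp_rot: [-179.9, -0.0, 91.1]
ft_force: [0.5, 0.1, 0.1]
finger_gap: 25.0
grip_force: 24.7
```

>>> apply_moves:
  steps:
    - [-0.5,0,0,5,0,0,0]
    - [-0.5,0,0,10,0,0,0]
    - [-0.5,0,0,10,0,0,0]
    - [-0.5,0,0,10,0,0,0]
    - [-0.5,0,0,10,0,0,0]
    - [-0.5,0,0,5,0,0,0]
    - [-0.5,0,0,0,0,0,0]
    - [-0.5,0,0,0,0,0,0]

```text
time: 47.6
tool_pos: [662.0, -36.5, 39.4]
tcp_rot: [180.0, 0.0, 91.0]
ft_force: [0.2, 0.8, -0.1]
finger_gap: 25.0
grip_force: 24.7
```

```bash
python3 -c "
from h import *;from bench import r
go(r,663.3,-36,0,91,8)
d=r.snapshot('top');P=cloud(d);m=(np.hypot(P[...,0]-662,P[...,1]-24)<24)&(P[...,2]>45)&(P[...,2]<66)
print('v1 top',onz(d,np.argwhere(m).mean(0)[::-1],57).round(1),m.sum())"
```

```text
N=8 row shift 0.06 0.16 4.93 turn z -0.000  (totals [0.45535242 1.30402469] dz 39.4) from [662.  -36.5  39.4] 91.0 tilt [179.99   0.  ]
v1 top [662.1  26.9  57. ] 27
```

>>> apply_moves:
  steps:
    - [-0.5,0,0.4,8,0,0,0]
    - [-0.5,0,0.4,10,0,0,0]
    - [-0.5,0,0.4,10,0,0,0]
    - [-0.5,0,0,8,0,0,0]
    - [-0.5,0,0,4,0,0,0]
    - [-0.5,0,0,1,0,0,0]
    - [-0.5,0,0,1,0,0,0]
    - [-0.5,0,0,0,0,0,0]

```text
time: 48.45
tool_pos: [663.4, -36.4, -2.4]
tcp_rot: [180.0, 0.0, 91.0]
ft_force: [-0.2, 0.4, -0.2]
finger_gap: 24.4
grip_force: 24.7
```

>>> apply_moves:
  steps:
    - [-0.5,0,0,1,0,0,0]
    - [-0.5,0,0,1,0,0,0]
    - [-0.5,0,0,1,0,0,0]
    - [-0.5,0,0,0,0,0,0]
    - [-0.5,0,0,0,0,0,0]
    - [-0.5,0,0,0,0,0,0]
    - [-0.5,0,0,0,0,0,0]
    - [-0.5,0,0,0,0,0,0]

```text
time: 49.25
tool_pos: [663.1, -36.3, -5.7]
tcp_rot: [180.0, 0.0, 91.0]
ft_force: [-0.4, 0.4, -0.8]
finger_gap: 24.9
grip_force: 24.7
```

>>> apply_moves:
  steps:
    - [-0.5,0,0,1,0,0,0]
    - [-0.5,0,0,1,0,0,0]
    - [-0.5,0,0,0,0,0,0]
    - [-0.5,0,0,0,0,0,0]
    - [-0.5,0,0,0,0,0,0]
    - [-0.5,0,0,0,0,0,0]
    - [-0.5,0,0,0,0,0,0]
    - [-0.5,0,0,0,0,0,0]

```text
time: 50.05
tool_pos: [663.4, -36.4, -6.8]
tcp_rot: [180.0, 0.0, 91.0]
ft_force: [-2.8, 0.5, 6.0]
finger_gap: 24.7
grip_force: 25.3
```

Contact, so I'll release, rise and back off toward the base so both views are clear.

>>> apply_moves:
  steps:
    - [-0.35,0,0,0,0,0,0]
    - [-0.25,0,0,0,0,0,0]
    - [-0.1,0,0,0,0,0,0]
    - [0.1,0,0,0,0,0,0]
    - [0.3,0,0,0,0,0,0]
    - [0.3,0,0,0,0,0,0]
    - [0.3,0,0,0,0,0,0]
    - [0.3,0,0,0,0,0,0]

```text
time: 50.85
tool_pos: [663.1, -36.4, -7.7]
tcp_rot: [180.0, 0.0, 91.0]
ft_force: [-0.1, -0.9, 0.1]
finger_gap: 55.6
grip_force: 0.0
```

>>> apply_moves:
  steps:
    - [0.3,0,0,-5,0,0,0]
    - [0.3,0,0,-12,0,0,0]
    - [0.3,0,0,-20,0,0,0]
    - [0.3,0,0,-25,0,0,0]
    - [0.3,0,0,-25,0,0,0]
    - [0.3,0,0,-25,0,0,0]
    - [0.3,0,0,-25,0,0,0]
    - [0.3,0,0,-10,0,0,0]

```text
time: 51.65
tool_pos: [665.2, -36.6, 144.2]
tcp_rot: [179.7, 0.1, 91.0]
ft_force: [0.4, 0.5, 0.5]
finger_gap: 55.7
grip_force: 0.0
```

>>> apply_moves:
  steps:
    - [0.3,0,-30,0,0,0,0]
    - [0.3,0,-30,0,0,0,0]
    - [0.3,0,-30,0,0,0,0]
    - [0.3,0,-30,0,0,0,0]
    - [0.3,0,-30,0,0,0,0]
    - [0.3,0,-30,0,0,0,0]
    - [0.3,0,-30,0,0,0,0]
    - [0.3,0,0,0,0,0,0]

```text
time: 52.45
tool_pos: [449.9, -39.8, 138.5]
tcp_rot: [-179.9, -0.0, 91.0]
ft_force: [1.6, -0.1, -0.6]
finger_gap: 55.3
grip_force: 0.0
```

```bash
python3 - <<'E'
from h import *;from bench import r
print(r.sense()["tool_pos"],r.sense()["ft_force"])
t=r.snapshot("top");s=r.snapshot("side");P=cloud(t);S=cloud(s)
for n,x,y,H in(("v1",662,24,57),("v2",663,-36,57),("large",586,275,84),("small",585,344,69),("empty",586,-287,81)):
    out=[n]
    for d,Q in((t,P),(s,S)):
        m=(np.hypot(Q[...,0]-x,Q[...,1]-y)<22)&(Q[...,2]>H-8)&(Q[...,2]<H+8)
        out+=[onz(d,np.argwhere(m).mean(0)[::-1],H if d is t else H-3)[:2].round(1),np.percentile(Q[m][:,2],95).round(1),m.sum()] if m.any() else ["none"]
    print(*out)
m=(P[...,2]>70)&(np.hypot(P[...,0]-410,P[...,1]+410)<90);print("rack",rect(m,t,87))
a=cv2.resize(t["color"][135:255,215:515],None,fx=2.6,fy=2.6,interpolation=cv2.INTER_CUBIC)
b=cv2.resize(s["color"][170:300,280:520],(780,290),interpolation=cv2.INTER_CUBIC) 
cv2.imwrite("pics/end.png",np.vstack([a,b])[:600])
E
```

```text
[449.91679555 -39.79192252 138.45322084] [ 1.5764622  -0.06069645 -0.62021598]
v1 [663.4  22.8] 60.8 39 [661.6  23.5] 60.7 30
v2 [664.7 -36.2] 63.2 38 [663.9 -35.2] 60.6 32
large [586.2 276.2] 88.1 83 [583.6 276.8] 87.6 38
small [584.7 342.8] 72.9 46 [583.6 344.1] 74.3 21
empty [ 587.4 -289.4] 83.2 60 [ 585.8 -290.6] 83.8 48
rack [ 427.5 -442.    41.    16.4  -88.4]
```

View pics/end.png

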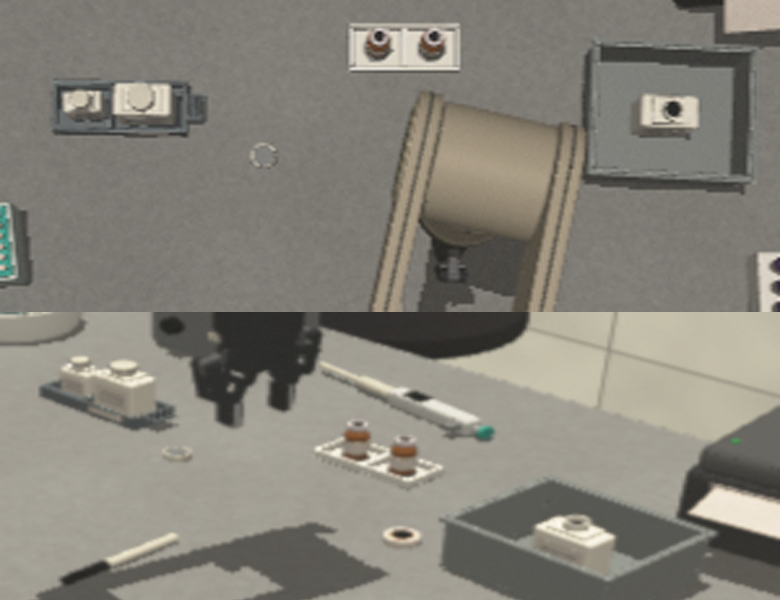

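The final views show both bottles upright in the carrier at (80,100) and (143,100). One vial stands in each tray compartment at (378,42) and (432,42), and the empty bottle is in the tub at (668,110). The measured positions agree with the targets, so I'm handing in.

```bash
python3 -c "
from bench import r
print(r.hand_in())"
```

```text
the job is handed in; nothing more can be done
None
```

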